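# Seat a plug-in board in its connector with the ejector levers

### The job

Take the plug-in board with the metal bar along its top edge out of the slotted rack and stand it in the empty connector of the open card base, pressing no harder than it takes for its two ears to drop into the ejector levers, and let go of it. Then draw it fully home with the levers alone, not by pressing on the board: swing the two levers inward by turns, a part of the way at a time, so that it goes in level instead of one end first, each until you feel it come up firmly against its stop, without forcing it, and leave the other card, the vials and the bottle where they are.

Things in the scene. Friction and masses are not known exactly. Their poses are not given: they have to be found in the camera images.
- board: The plug-in board to fit: an upright green circuit board 106 mm long (its y axis), 94 mm high, components on one face, about 0.26 kg. At its foot a grey plug 7.6 mm thick (x), 70 mm long, 24 mm high, tapering to 5 mm at its tip, under an 18 mm wide shoulder. Origin: centre of the plug's tip; z up. It starts in one of the rack's two outer slots and fits the connector either way round.
- board_pin_a (a point): Centre of the steel cross pin (6 mm diameter, 17 mm long, along the board's x) in the board's lower corner (ear) at y = +50 mm, 14 mm above the board's origin; the levers' forks take it.
- board_pin_b (a point): The same pin in the ear at y = -50 mm.
- board_bar (a point): Centre of the aluminium bar along the board's top edge, the place to grip it: 12 mm thick (x), 92 mm long (y), 14 mm high; 87 mm above the board's origin.
- relay_card: The other card in the rack, 66 mm high, with three black relays, no ears and no bar; stays where it is. Origin: centre of its plug's tip.
- rack: Black board rack, 114 x 124 x 40 mm, fixed: a block with three slots 9.6 mm wide and 30 mm apart that take the plugs of boards standing along its y axis, 22 mm deep; the two outer slots hold the board and the other card, plug tips on the rack floor 8 mm above the bench. Lift a board straight up by 40 mm to clear it. Origin under its centre.
- connector: The empty black connector on the card base: a fixed block 22 (x) x 84 (y) x 26 mm high with a slot open on top, 10 mm wide and 77 mm long, its long edges bevelled out to 15 mm. Origin: centre of its underside, x across the slot, y along it, z up. The board is home when its ears sit on two steel stop screws, one beyond each end; both are set to one height, which differs from unit to unit.
- connector_mouth (a point): Centre of the connector's mouth, 26 mm above its origin. The plug enters 10 mm freely; then the ear pins rest on the lever forks and swing them in under some 3 to 7 N; its tip about 10 mm above the connector's origin, it meets sprung contacts (firmer, 10 N and rising): the hand's part ends there. On the stop screws the tip is 2.3 to 6.3 mm above that origin; which height cannot be seen, only felt.
- lever_left (a joint): Angle (rad) of the grey ejector lever at the connector's +y end: 0 handle upright (in), growing as it leans outward; outer stop 0.85, starts near it. Its forked foot, inward of the pivot, takes the ear pin with 1 mm play. Handle 16 mm wide, 7 mm thick, ending in a roll. Stays where left (0.05 N m friction). With the board home it stops somewhere between -0.03 and 0.33.
- lever_right (a joint): The same for the lever at the connector's -y end.
- lever_left_hinge (a point): Pivot of the lever at the +y end, 66 mm along the connector from its centre, 34 mm above the bench; the lever swings in the upright plane along the connector.
- lever_right_hinge (a point): The same for the -y end.
- lever_left_tip (a point): Centre of the roll at the end of the left lever's handle, 48 mm from the pivot, 22 mm long (along the connector's x), 11 mm thick. Pushed inward here it takes some 2 to 10 N to draw the board in, rising sharply at the stop. 8 to 14 N there seats it firmly; from about 19 N on it harms the board. The ear pin gets 3.4 times the force on the roll.
- lever_right_tip (a point): The same for the lever at the -y end.
- vial_a: Small capped vial, 24 x 54 mm, right behind the card base; bystander.
- vial_b: Another small capped vial, 24 x 54 mm, right behind the card base; bystander.
- wash_bottle: White wash bottle, 188 mm high, behind the card base; bystander.

How it is judged:
On the way, in this order (a step that is already met when the one before it is completed fails the run):
1. the board stands in the connector's mouth with its ears in the levers' forks, level, and is let go (horizontal distance between board and connector below 0.004 m and angle between the y axis of board and the y axis of connector, either way round below 0.06 rad and angle between board's own z axis and vertical below 0.075 rad and z of board in the frame of connector between 0.0078 and 0.0165 m and contact force between the fingers and board below 0.3 N), for 0.2 s.
2. a lever presses the board firmly onto its stop screws: more than 24 N from a lever on the ear pin (some 7 N on the roll) with the board down (z of board in the frame of connector below 0.0066 m and horizontal distance between board and connector below 0.004 m and contact force between any of lever_left, lever_right and board above 24 N), for 0.02 s.
At the end, for the whole second after the job is handed in: The board is home in the connector, having been pressed firmly onto its stop screws: plug tip less than 6.6 mm above the connector's origin, standing straight within 0.014 rad, both levers swung in (below 0.40 rad), everything at rest and let go (z of board in the frame of connector below 0.0066 m and horizontal distance between board and connector below 0.004 m and angle between board's own z axis and vertical below 0.014 rad and value of joint each of lever_left, lever_right below 0.4 rad and linear speed of board below 0.01 m/s); the robot touches nothing.
It fails at once if the board is pressed home by hand: fingers push on the board (over 3 N) once its plug is in the contact rows, tip less than 7.8 mm above the connector's origin (contact force between the fingers and board above 3 N and z of board in the frame of connector below 0.0078 m and horizontal distance between board and connector below 0.006 m).
It fails at once if the board rocks in the connector: more than 0.075 rad (4.3 degrees) from upright with its plug in by 10 mm or more (horizontal distance between board and connector below 0.006 m and z of board in the frame of connector below 0.016 m and angle between board's own z axis and vertical above 0.075 rad).
It fails at once if a lever is forced: more than 65 N from the lever on the board (some 19 N on the roll) (contact force between any of lever_left, lever_right and board above 65 N).
It fails at once if the other card in the rack is shifted by more than 20 mm (distance of relay_card from where it was at the start of the episode above 0.02 m).
It fails at once if a bystander (vial or wash bottle) is shifted by more than 30 mm (distance of any of vial_a, vial_b, wash_bottle from where it was at the start of the episode above 0.03 m).
It also fails if it takes over 72 s, if anything falls off the work surface, if the arm or the gripper's body presses on something with over 40 N, if the wrist force passes 120 N, or if a joint passes its speed limit or range.

### The arm

A 7-joint arm with a two-finger parallel gripper is mounted at the origin on a cart in front of the work surface, level with it; the furniture and walls round the work are solid. World frame = base frame: x ahead of the robot, y to its left, z up, the work surface at z = 0. Lengths are in m, angles in rad, forces in N, time in s.
With the tool pointing down it reaches from about 0.425 to 0.925 m from the base axis. Payload 6.8 kg.
Tool frame: the origin (TCP) lies on the mounting face of the last link; the fingertips stand 173 mm ahead of it and the grasp point (between the pads) lies 155 mm ahead of it; z points along the fingers, y is the direction in which the jaws open and shut (so a half turn about z gives the same grasp; the last joint's range is limited). The gripper opens to 85 mm and grips with 20 to 120 N. Pads are 22 mm wide; open, the fingers measure 114 mm over their backs; the gripper's body (76 mm by 85 mm) begins 54 mm behind the grasp point. The pads swing forward as they close: fully open they stand 13 mm farther back than shut.
Start: joints at [1.049, 0.477, 0.022, 1.555, -0.011, 1.109, -0.083], TCP at [0.271, -0.618, 0.405] pointing down, gripper open.
Joint ranges: [-2.96, 2.96], [-0.34, 2.1], [-1.41, 1.46], [0.24, 2.44], [-1.37, 4.51], [0.17, 1.92], [-2.96, 2.96]. Speed limits (rad/s): [2.39, 2.39, 3.14, 3.14, 3.14, 3.14, 3.14].

### API

Orientations are given as a unit quaternion [w, x, y, z].
In Python, from station import sensors, read_camera, bot gives the robot as it stands. The module is installed in compiled form; this text tells all that it offers.
- The arm moves only by the tool play_rows, never from a script. Its argument "commands" is a list of rows, each a list of 4 numbers: the shift along the tool's x, y, z in m, then the turn about the tool's z in degrees. A call has 1 to 20 rows; each row shifts and turns the commanded pose from where the row before left it, along the tool's axes as they then stand; what a row does not reach is not made up. A row lasts 1/10 s, in which the tool goes at most 50 mm and 8.59 degrees, less where a joint would pass 70% of its speed; a pose out of reach is approached as far as the arm can. A call with a gripper value outside its range is refused whole. "claw" is the finger opening in m, from 0 to 0.0854, set as the call begins (left out, the last holds). The fingers move at their own pace and stop on an object; "force" is the grip in N (left out, the last holds). Time passes only in rows, so rows that do not move let the fingers close. It gives the time, the measured TCP pose, the force and the opening at its end, in the units of the state.
- sensors.get_obs(): the state, without advancing time (a new reading comes with each control period).
- read_camera(name): name is "side" or "top" or "wrist"; returns a dict with "frame" (420x560x3 uint8, blue, green, red), "depth" (420x560 float32, m along the optical axis (not along the pixel's ray), 0 where there is no reading), "fx", "fy", "cx", "cy" (pixels), "rvec" (rotation vector, rad) and "tvec" (3), from world to camera coordinates, as OpenCV has them; the wrist camera has in their place "T_tool_cam" (4x4, takes a point from camera to tool coordinates, whose origin is the TCP and whose axes are the flange's). Camera axes: x right, y down, z forward; pixel columns grow to the right and rows downward; lengths in m; the calibration is good to about 2 mm. The wrist camera is an equidistant fisheye: a pixel r from the principal point sees the ray r / f radians off the axis. A picture is of the moment at which its call begins: read the wrist's pose just before it.
- bot.hand_in(): hands the job in, once; it reports no verdict.
The state is a dict: "t": time; "q": joint angles; "joint_vel": joint speeds; "joint_torque": joint torques, N m; "eef_pos": TCP position; "tool_rot": TCP orientation; "contact_force": force on the tool from outside, world axes, zero at the start; "torque": the same for the moment, N m; "gripper_width": opening from 0.0 (shut) to 1.0 (fully open).
Only numpy, scipy, OpenCV 4.12 (cv2) and the standard library are available. Lean on these libraries where they do the work, as an engineer would, in place of code of your own. Each camera call takes 0.05 s, during which the arm holds its last target.

## Working session

There is one attempt and no reset: what is moved stays moved. The work goes in short steps, Python scripts to look and compute and a tool call to move; the robot and the scene stay as the last step left them, time stands still between calls to the robot, and variables do not carry over. Pictures are saved under pics/ and viewed, and the job is handed in when it is done.

Besides the shell and the picture viewer there is one more tool, called after "Emit:" as name(argument=value, ...), one argument or row to a line, values as JSON. play_rows: Moves the arm, as the interface text tells. Its arguments: {"type":"object","properties":{"commands":{"type":"array"},"claw":{"type":"number"},"force":{"type":"number"}},"required":["commands"]}

```bash
mkdir -p pics; cat > h.py <<'E'
import numpy as np, cv2
from station import sensors, read_camera, bot
def cam(n):
    o=sensors.get_obs(); c=read_camera(n); return o,c
def world(c,u,v,d=None):
    R,_=cv2.Rodrigues(np.array(c['rvec'],float)); t=np.array(c['tvec'],float).ravel()
    ray=np.array([(u-c['cx'])/c['fx'],(v-c['cy'])/c['fy'],1.])
    if d is None: d=c['depth'][int(v),int(u)]
    return R.T@(ray*d-t)
def plane(c,u,v,z):
    R,_=cv2.Rodrigues(np.array(c['rvec'],float)); t=np.array(c['tvec'],float).ravel()
    o=-R.T@t; r=R.T@np.array([(u-c['cx'])/c['fx'],(v-c['cy'])/c['fy'],1.])
    return o+r*(z-o[2])/r[2]
def cloud(c):
    R,_=cv2.Rodrigues(np.array(c['rvec'],float)); t=np.array(c['tvec'],float).ravel()
    h,w=c['depth'].shape; u,v=np.meshgrid(np.arange(w),np.arange(h)); d=c['depth']
    P=np.stack([(u-c['cx'])/c['fx']*d,(v-c['cy'])/c['fy']*d,d],-1)
    return (P-t)@R
E
python3 - <<'E'
from h import *
for n in ['side','top','wrist']:
    o,c=cam(n); cv2.imwrite(f'pics/{n}0.png',c['frame'])
    print(n,{k:v for k,v in c.items() if k not in('frame','depth')})
print(o)
E
```

```text
side {'fx': 503.3549825226039, 'fy': 503.3549825226039, 'cx': 276.51938365038785, 'cy': 209.04188811059535, 'rvec': array([ 2.14829529, -0.08272903,  0.0726103 ]), 'tvec': array([-0.55617728,  0.184049  ,  0.95249089])}
top {'fx': 408.94823437093555, 'fy': 408.94823437093555, 'cx': 280.2080468326044, 'cy': 212.2084123294793, 'rvec': array([ 2.17620222, -2.13535907,  0.1572402 ]), 'tvec': array([0.18661856, 0.56026   , 0.86004313])}
wrist {'fx': 325.19226210127806, 'fy': 325.19226210127806, 'cx': 290.611380585647, 'cy': 207.71075833368803, 'T_tool_cam': array([[-1.23803556e-03, -9.65807326e-01, -2.59257935e-01,
         6.54820776e-02],
       [ 9.99999039e-01, -1.35730098e-03,  2.81020735e-04,
         2.39140391e-04],
       [-6.23302933e-04, -2.59257338e-01,  9.65808078e-01,
         3.11683843e-02],
       [ 0.00000000e+00,  0.00000000e+00,  0.00000000e+00,
         1.00000000e+00]])}
{'t': 0.1, 'q': array([ 1.04892658,  0.47771188,  0.02231967,  1.55636368, -0.01150933,
        1.10929739, -0.08306197]), 'joint_vel': array([-2.38238641e-03, -2.80680020e-04, -1.87375794e-04, -4.45532038e-03,
       -8.07964835e-04, -4.27216193e-05,  6.82527094e-04]), 'joint_torque': array([ 3.06553527e-03, -5.97766113e+01,  1.61307726e+00, -2.81957495e+01,
        1.28080003e-02,  5.00215130e-03,  1.55655994e-05]), 'eef_pos': array([ 0.27131156, -0.61779528,  0.40382129]), 'tool_rot': array([-7.96812777e-04,  9.78667592e-01,  2.05448441e-01, -2.18975866e-04]), 'contact_force': array([0.10135028, 0.45256758, 0.50250073]), 'torque': array([-0.03302855,  0.02444816,  0.02502595]), 'gripper_width': 0.9988636982210585}
```

View pics/side0.png

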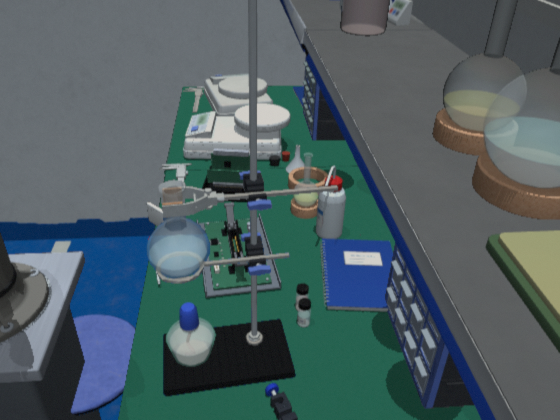

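View pics/top0.png

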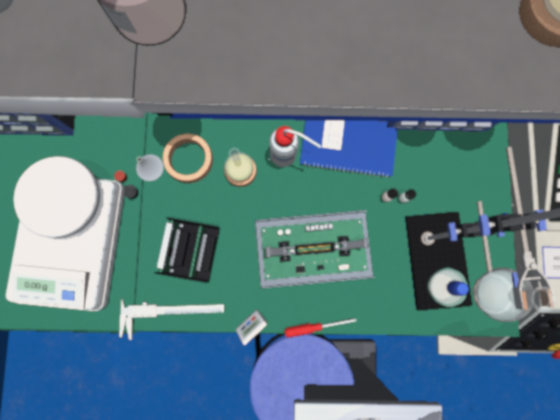

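View pics/wrist0.png

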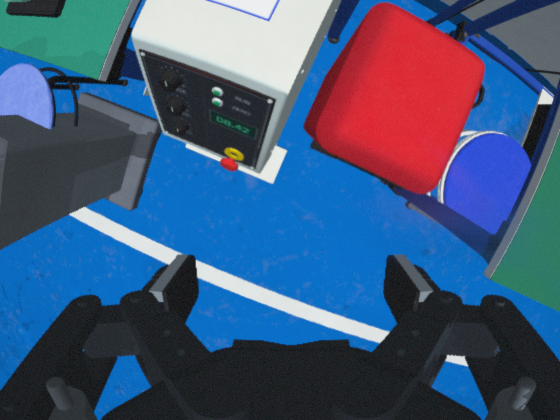

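```bash
python3 - <<'E'
from h import *
o,c=cam('top'); np.save('topd.npy',c['depth'])
f=c['frame']
a=cv2.resize(f[205:300,145:235],None,fx=6,fy=6,interpolation=cv2.INTER_CUBIC); cv2.imwrite('pics/tr.png',a)
a=cv2.resize(f[200:300,250:380],None,fx=6,fy=6,interpolation=cv2.INTER_CUBIC); cv2.imwrite('pics/tb.png',a)
o,s=cam('side'); a=cv2.resize(s['frame'][130:300,150:290],None,fx=3.5,fy=3.5,interpolation=cv2.INTER_CUBIC); cv2.imwrite('pics/sb.png',a)
P=cloud(c)
for u,v in [(160,245),(180,245),(190,250),(205,250),(150,300),(314,248),(284,248),(345,245),(262,250),(265,284),(372,278),(360,212),(258,220),(282,140),(390,195),(408,196)]:
    print(u,v,P[v,u].round(4), c['depth'][v,u].round(3))
E
```

```text
160 245 [0.4818 0.466  0.0009] 0.92
180 245 [0.481  0.4137 0.0327] 0.889
190 250 [0.4707 0.3921 0.0296] 0.891
205 250 [0.4714 0.3599 0.0272] 0.894
150 300 [ 0.3597  0.4824 -0.0037] 0.908
314 248 [0.4807 0.1206 0.0171] 0.907
284 248 [0.4782 0.1877 0.0438] 0.88
345 245 [0.4871 0.0563 0.0439] 0.882
262 250 [0.4744 0.236  0.0104] 0.912
265 284 [0.3998 0.2276 0.0095] 0.903
372 278 [ 4.169e-01 -1.160e-02 -2.000e-04] 0.917
360 212 [0.5627 0.0187 0.0217] 0.914
258 220 [0.5403 0.2462 0.021 ] 0.91
282 140 [0.6855 0.1972 0.146 ] 0.806
390 195 [ 0.597  -0.0407  0.0521] 0.889
408 196 [ 0.5952 -0.0792  0.0545] 0.887
```

View pics/tr.png

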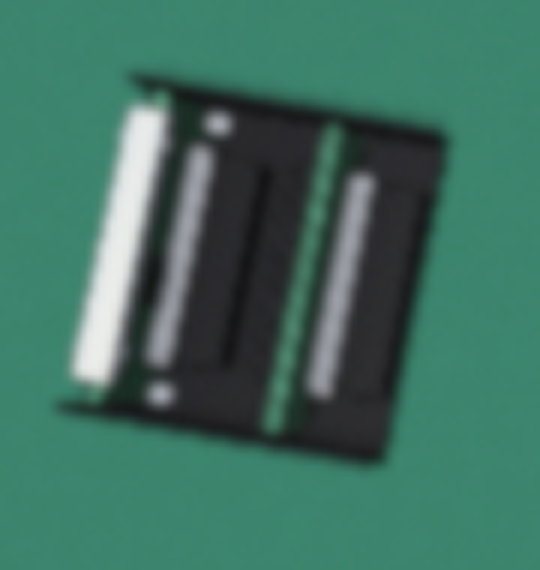

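View pics/tb.png

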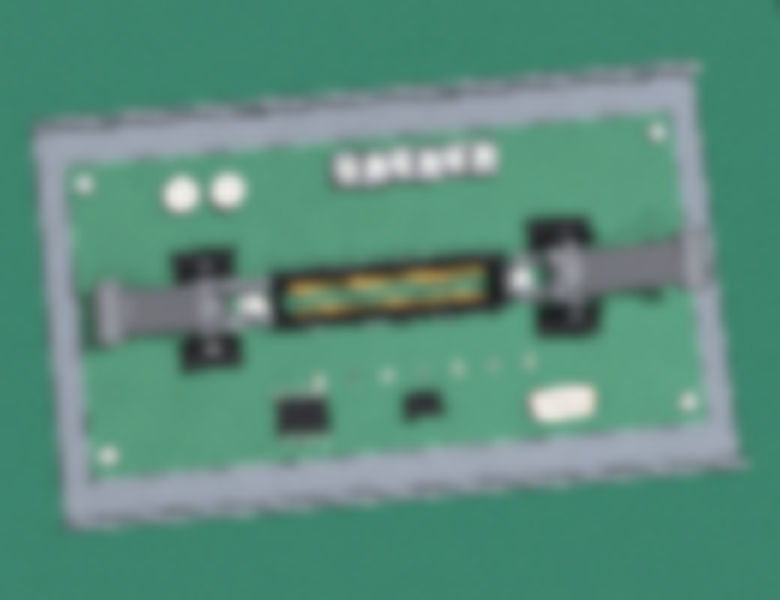

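View pics/sb.png

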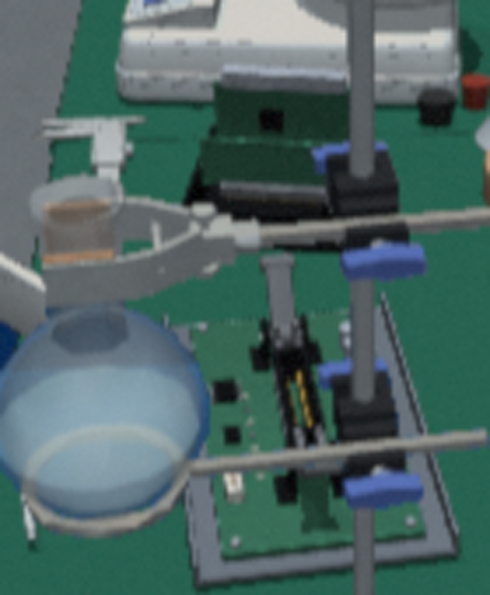

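```bash
python3 - <<'E'
from h import *
for n in ['side','top']:
    o,c=cam(n); P=cloud(c); R,_=cv2.Rodrigues(c['rvec']); print(n,'campos',(-R.T@c['tvec']).round(3))
    m=(c['depth']>0)&(P[...,2]>0.12)&(P[...,0]<0.65)&(P[...,0]>0.05)&(P[...,1]<0.3)
    Q=P[m]
    # bins
    for y in np.arange(-0.7,0.3,0.05):
        q=Q[(Q[:,1]>=y)&(Q[:,1]<y+.05)]
        for z in np.arange(.1,1.,.1):
            k=q[(q[:,2]>=z)&(q[:,2]<z+.1)]
            if len(k)>8: print(f'y{y:.2f} z{z:.1f} n{len(k)} x {k[:,0].min():.3f} {k[:,0].max():.3f} zmax {k[:,2].max():.3f}')
for u,v in [(178,245),(172,190),(230,195),(250,20),(252,100),(255,300),(240,262),(150,215),(165,275)]:
    o,c=cam('side') if u==178 else (o,c)
    print(u,v,world(c,u,v).round(3))
E
```

```text
side campos [ 0.479 -0.742  0.686]
y-0.60 z0.3 n80 x 0.647 0.649 zmax 0.400
y-0.60 z0.4 n240 x 0.647 0.650 zmax 0.411
y-0.55 z0.3 n596 x 0.647 0.650 zmax 0.400
y-0.55 z0.4 n685 x 0.647 0.650 zmax 0.412
y-0.50 z0.3 n423 x 0.647 0.650 zmax 0.400
y-0.50 z0.4 n489 x 0.647 0.650 zmax 0.412
y-0.45 z0.3 n329 x 0.646 0.650 zmax 0.400
y-0.45 z0.4 n355 x 0.647 0.650 zmax 0.412
y-0.40 z0.3 n253 x 0.646 0.648 zmax 0.400
y-0.40 z0.4 n270 x 0.647 0.650 zmax 0.411
y-0.35 z0.3 n198 x 0.646 0.649 zmax 0.400
y-0.35 z0.4 n223 x 0.647 0.650 zmax 0.411
y-0.30 z0.3 n163 x 0.646 0.649 zmax 0.400
y-0.30 z0.4 n177 x 0.647 0.650 zmax 0.411
y-0.25 z0.2 n1183 x 0.370 0.429 zmax 0.280
y-0.25 z0.3 n138 x 0.645 0.648 zmax 0.400
y-0.25 z0.4 n135 x 0.647 0.650 zmax 0.411
y-0.20 z0.1 n152 x 0.390 0.415 zmax 0.127
y-0.20 z0.2 n2724 x 0.357 0.560 zmax 0.300
y-0.20 z0.3 n2645 x 0.382 0.648 zmax 0.400
y-0.20 z0.4 n110 x 0.647 0.650 zmax 0.411
y-0.15 z0.1 n131 x 0.396 0.511 zmax 0.164
y-0.15 z0.2 n533 x 0.412 0.558 zmax 0.288
y-0.15 z0.3 n903 x 0.400 0.648 zmax 0.400
y-0.15 z0.4 n702 x 0.502 0.650 zmax 0.500
y-0.15 z0.5 n
[... 1519 characters left out ...]
0.650 zmax 0.400
y0.05 z0.4 n193 x 0.646 0.650 zmax 0.413
y0.10 z0.3 n223 x 0.644 0.650 zmax 0.400
y0.10 z0.4 n202 x 0.645 0.650 zmax 0.412
y0.15 z0.3 n272 x 0.644 0.650 zmax 0.400
y0.15 z0.4 n196 x 0.645 0.650 zmax 0.412
y0.20 z0.3 n284 x 0.644 0.650 zmax 0.400
y0.20 z0.4 n206 x 0.645 0.650 zmax 0.412
y0.25 z0.1 n39 x 0.644 0.650 zmax 0.157
y0.25 z0.3 n312 x 0.643 0.650 zmax 0.400
y0.25 z0.4 n209 x 0.645 0.650 zmax 0.412
178 245 [ 0.404 -0.199  0.278]
172 190 [ 0.398 -0.156  0.337]
230 195 [ 0.475 -0.159  0.329]
250 20 [ 0.505 -0.133  0.55 ]
252 100 [ 0.506 -0.137  0.454]
255 300 [ 0.509 -0.136  0.112]
240 262 [ 0.486 -0.161  0.213]
150 215 [0.284 0.257 0.025]
165 275 [ 0.383 -0.204  0.231]
```

```bash
cat >> h.py <<'E'
import json
from scipy.spatial.transform import Rotation as Ro
def yaw(o):
    w,x,y,z=o['tool_rot']; m=Ro.from_quat([x,y,z,w]).as_matrix(); return np.degrees(np.arctan2(m[1,0],m[0,0]))
def toolR(o):
    w,x,y,z=o['tool_rot']; return Ro.from_quat([x,y,z,w]).as_matrix()
def plan(o,wps,vmax=0.045,wmax=8.0,start=None):
    """wps: list (x,y,z,phi[,vmax]) -> rows; assumes tool pointing down"""
    p=np.array(o['eef_pos'],float); ph=yaw(o)
    if start is not None: p=np.array(start[:3]); ph=start[3]
    rows=[]
    for w in wps:
        t=np.array(w[:3]); v=w[4] if len(w)>4 else vmax
        d=(w[3]-ph+180)%360-180
        if len(w)>5: d=w[5]
        n=max(1,int(np.ceil(max(np.linalg.norm(t-p)/v,abs(d)/wmax)-1e-6)))
        for i in range(n):
            s=(t-p)/(n-i); a=np.radians(ph)
            dx=s[0]*np.cos(a)+s[1]*np.sin(a); dy=s[0]*np.sin(a)-s[1]*np.cos(a)
            rem=(w[3]-ph+180)%360-180
            th=-(rem)/(n-i)
            r=[round(dx,4),round(dy,4),round(-s[2],4),round(th,1)]
            rows.append(r)
            p=p+np.array([r[0]*np.cos(a)+r[1]*np.sin(a), r[0]*np.sin(a)-r[1]*np.cos(a), -r[2]]); ph-=r[3]
    for i in range(0,len(rows),20): print(len(rows[i:i+20]),json.dumps(rows[i:i+20]))
    print('end',p.round(4),round(ph,2))
E
python3 - <<'E'
from h import *
o,c=cam('top')
# bar corners at z=.102
px=[(166.7,222.5),(173,223),(163,268.8),(156.7,268)]
Q=np.array([plane(c,u,v,.102) for u,v in px]); print(Q.round(4)); print('c',Q.mean(0)); d=(Q[0]+Q[1]-Q[2]-Q[3])/2; print(np.linalg.norm(d),np.degrees(np.arctan2(d[1],d[0])))
# base frame and connector
off=np.array([250,200])
cn=np.array([(272,272),(505,258),(508,302),(274,326)])/6+off
Q=np.array([plane(c,u,v,.035) for u,v in cn]); print(Q.round(4),Q.mean(0)); d=(Q[0]+Q[3]-Q[1]-Q[2])/2; print(np.linalg.norm(d),np.degrees(np.arctan2(d[1],d[0])))
plan(o,[(.225,-.39,.62,30),(.37,-.25,.62,60),(.43,-.12,.62,85),(.45,0,.6,100)])
E
```

```text
[[0.5223 0.4266 0.102 ]
 [0.5215 0.4139 0.102 ]
 [0.4296 0.4288 0.102 ]
 [0.4309 0.4414 0.102 ]]
c [0.47605952 0.42764609 0.102     ]
0.09281122774184696 -9.206406582068585
[[0.4848 0.163  0.035 ]
 [0.4915 0.0784 0.035 ]
 [0.4756 0.0773 0.035 ]
 [0.4654 0.162  0.035 ]] [0.47932327 0.12015672 0.035     ]
0.08505816575299183 95.69913327422165
20 [[0.0061, -0.0284, -0.0269, -0.8], [0.0066, -0.0283, -0.0269, -0.8], [0.0069, -0.0283, -0.0269, -0.8], [0.0073, -0.0281, -0.0269, -0.8], [0.0077, -0.0281, -0.027, -0.8], [0.0081, -0.0279, -0.0269, -0.8], [0.0086, -0.0278, -0.027, -0.7], [0.0089, -0.0277, -0.0269, -0.8], [0.0391, -0.0098, -0.0, -6.0], [0.0399, -0.0056, -0.0, -6.0], [0.0403, -0.0014, -0.0, -6.0], [0.0402, 0.0028, -0.0, -6.0], [0.0397, 0.007, -0.0, -6.0], [0.0356, -0.0033, -0.0, -6.2], [0.0358, 0.0006, -0.0, -6.3], [0.0355, 0.0046, -0.0, -6.2], [0.0348, 0.0084, -0.0, -6.3], [0.0404, 0.0031, 0.0067, -5.0], [0.04, 0.0067, 0.0066, -5.0], [0.0393, 0.0101, 0.0067, -5.0]]
end [ 0.45 -0.    0.6 ] 100.0
```

Emit:
play_rows(
  commands=[
    [0.006,-0.028,-0.027,0],
    [0.006,-0.028,-0.027,0],
    [0.006,-0.028,-0.027,0],
    [0.006,-0.028,-0.027,0],
    [0.006,-0.028,-0.027,0],
    [0.006,-0.028,-0.027,0],
    [0.006,-0.028,-0.027,0],
    [0.006,-0.028,-0.027,0],
    [0,0,0,0],
  ],
  claw=0.045,
)

```text
t: 1.35
eef_pos: [0.2251, -0.3911, 0.6254]
tool_rot: [0.004, 0.978, 0.206, 0.002]
contact_force: [-0.2, -0.8, 0.4]
gripper_width: 0.522
```

```bash
python3 - <<'E'
from h import *
o=sensors.get_obs(); print(o['t'],o['eef_pos'],yaw(o),o['q'].round(3),toolR(o)[:,2])
plan(o,[(.36,-.25,.62,60),(.405,-.12,.62,85),(.44,0,.6,110)])
E
```

```text
1.35 [ 0.22513229 -0.39106545  0.62543436] 23.830649528638077 [ 0.951 -0.042 -0.039  1.718 -0.002  1.458 -0.243] [ 0.00510121 -0.00625616 -0.99996742]
13 [[0.0361, -0.0149, 0.0011, -7.2], [0.0377, -0.0103, 0.0011, -7.2], [0.0386, -0.0055, 0.0011, -7.3], [0.039, -0.0005, 0.0011, -7.2], [0.0388, 0.0044, 0.001, -7.3], [0.0338, -0.0065, 0.0, -6.2], [0.0343, -0.0028, 0.0, -6.3], [0.0343, 0.001, 0.0, -6.2], [0.0341, 0.0047, 0.0, -6.3], [0.0306, 0.0061, 0.005, -6.2], [0.0298, 0.0094, 0.005, -6.3], [0.0286, 0.0126, 0.005, -6.2], [0.0271, 0.0156, 0.005, -6.3]]
end [ 0.44 -0.    0.6 ] 110.03
```

Emit:
play_rows(
  commands=[
    [0.036,-0.015,0.001,-7.2],
    [0.0377,-0.0103,0.001,-7.2],
    [0.0386,-0.0055,0.001,-7.2],
    [0.039,-0.0005,0.001,-7.2],
    [0.0388,0.0044,0.001,-7.2],
    [0.0338,-0.0065,0.0,-6.2],
    [0.0343,-0.0028,0.0,-6.3],
    [0.0343,0.001,0.0,-6.2],
    [0.0341,0.0047,0.0,-6.3],
    [0.0306,0.0061,0.005,-6.2],
    [0.0298,0.0094,0.005,-6.3],
    [0.0286,0.0126,0.005,-6.2],
    [0.0271,0.0156,0.005,-6.3],
  ],
)

```text
t: 2.65
eef_pos: [0.4423, -0.0026, 0.5949]
tool_rot: [-0.0, 0.574, 0.819, 0.0]
contact_force: [0.4, -1.1, 0.5]
gripper_width: 0.525
```

```bash
python3 - <<'E'
from h import *
o=sensors.get_obs(); print(o['t'],o['eef_pos'],yaw(o),o['q'].round(3),toolR(o)[:,2])
plan(o,[(.46,.14,.42,100,.04)])
E
```

```text
2.65 [ 0.44226923 -0.00257093  0.59494723] 109.93653842799301 [ 0.438 -0.023 -0.551  1.761 -0.012  1.4    0.237] [-2.67714965e-04  1.94709649e-04 -9.99999945e-01]
6 [[0.0213, 0.0109, 0.0292, 1.7], [0.0216, 0.0102, 0.0291, 1.6], [0.0219, 0.0096, 0.0292, 1.7], [0.0222, 0.009, 0.0291, 1.6], [0.0225, 0.0084, 0.0292, 1.7], [0.0227, 0.0077, 0.0291, 1.6]]
end [0.46 0.14 0.42] 100.04
```

Emit:
play_rows(
  commands=[
    [0.02,0.0155,0.036,2.3],
    [0.021,0.0155,0.036,2.3],
    [0.021,0.015,0.036,2.4],
    [0.0215,0.014,0.036,2.4],
    [0.022,0.013,0.036,2.4],
    [0.0115,0.004,0.035,2.4],
    [0,0,0,0],
    [0,0,0,0],
  ],
)

```text
t: 3.45
eef_pos: [0.4875, 0.1291, 0.3805]
tool_rot: [-0.001, 0.672, 0.741, -0.001]
contact_force: [-0.0, -0.3, 0.5]
gripper_width: 0.524
```

```bash
cat >> h.py <<'E'
def wray(o,c,u,v):
    x=(u-c['cx'])/c['fx']; y=(v-c['cy'])/c['fy']; r=np.hypot(x,y)
    k=np.sin(r)/r if r>1e-9 else 1.; d=np.array([x*k,y*k,np.cos(r)])
    T=c['T_tool_cam']; R=toolR(o); return o['eef_pos']+R@T[:3,3], R@T[:3,:3]@d, d
def wplane(o,c,u,v,z):
    a,d,_=wray(o,c,u,v); return a+d*(z-a[2])/d[2]
def wpt(o,c,u,v):
    a,d,dc=wray(o,c,u,v); return a+d*(c['depth'][int(round(v)),int(round(u))]/dc[2])
E
python3 - <<'E'
from h import *
o,c=cam('wrist'); print(o['t'],o['eef_pos'],yaw(o),o['q'].round(3))
import pickle; pickle.dump((o,c),open('w1.pkl','wb'))
cv2.imwrite('pics/w1.png',c['frame'])
E
```

```text
3.45 [0.48753833 0.12913344 0.38045333] 95.5837001682092 [ 0.173  0.291 -0.653  1.948  0.211  0.973 -0.482]
```

View pics/w1.png

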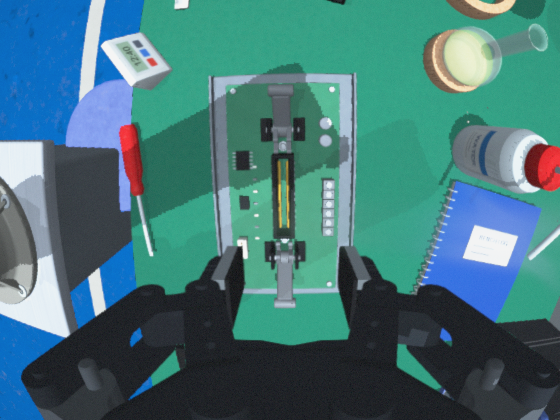

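```bash
python3 - <<'E'
from h import *
import pickle
o,c=pickle.load(open('w1.pkl','rb'))
f=c['frame'][70:310,205:365]; cv2.imwrite('pics/w1z.png',cv2.resize(f,(540,810),interpolation=cv2.INTER_CUBIC)[:800])
h=c['depth'].shape
def col(v,us):
    print(v,[(u,(wpt(o,c,u,v)*1000).round(0).astype(int).tolist()) for u in us])
for v in (120,150,160,180,200,220,236,250): col(v,range(266,302,3))
for u in (230,): print([(v,(wpt(o,c,u,v)*1000).round().astype(int).tolist()) for v in range(90,240,20)])
E
```

```text
120 [(266, [456, 194, 20]), (269, [461, 194, 44]), (272, [462, 195, 15]), (275, [466, 195, 47]), (278, [469, 195, 46]), (281, [472, 195, 48]), (284, [474, 196, 46]), (287, [477, 196, 47]), (290, [480, 196, 45]), (293, [483, 196, 42]), (296, [485, 197, 43]), (299, [489, 197, 20])]
150 [(266, [458, 163, 15]), (269, [461, 164, 17]), (272, [464, 164, 16]), (275, [469, 167, 43]), (278, [470, 164, 15]), (281, [474, 165, 18]), (284, [477, 165, 19]), (287, [480, 168, 45]), (290, [483, 168, 44]), (293, [486, 166, 16]), (296, [489, 166, 16]), (299, [492, 167, 16])]
160 [(266, [459, 153, 16]), (269, [462, 153, 15]), (272, [466, 157, 41]), (275, [469, 157, 42]), (278, [472, 155, 22]), (281, [475, 155, 17]), (284, [478, 155, 14]), (287, [481, 156, 27]), (290, [484, 158, 41]), (293, [486, 158, 41]), (296, [490, 156, 16]), (299, [493, 156, 16])]
180 [(266, [461, 132, 15]), (269, [464, 132, 16]), (272, [468, 137, 42]), (275, [471, 138, 41]), (278, [481, 194, 349]), (281, [476, 133, 15]), (284, [480, 134, 15]), (287, [483, 136, 27]), (290, [485, 139, 42]), (293, [488, 139, 41]), (296, [492, 135, 16])
[... 595 characters left out ...]
, 16]), (269, [469, 71, 16]), (272, [472, 71, 16]), (275, [476, 81, 42]), (278, [479, 81, 41]), (281, [482, 81, 42]), (284, [485, 82, 41]), (287, [488, 82, 42]), (290, [491, 82, 41]), (293, [494, 82, 41]), (296, [498, 74, 16]), (299, [501, 74, 15])]
250 [(266, [467, 56, 20]), (269, [470, 55, 19]), (272, [474, 63, 37]), (275, [477, 58, 24]), (278, [480, 64, 37]), (281, [483, 56, 17]), (284, [486, 63, 32]), (287, [490, 62, 30]), (290, [492, 66, 38]), (293, [497, 57, 16]), (296, [499, 66, 38]), (299, [503, 59, 19])]
[(90, [416, 223, 16]), (110, [418, 202, 16]), (130, [420, 181, 17]), (150, [421, 160, 16]), (170, [422, 139, 17]), (190, [423, 118, 14]), (210, [424, 94, 10]), (230, [425, 71, 10])]
```

View pics/w1z.png

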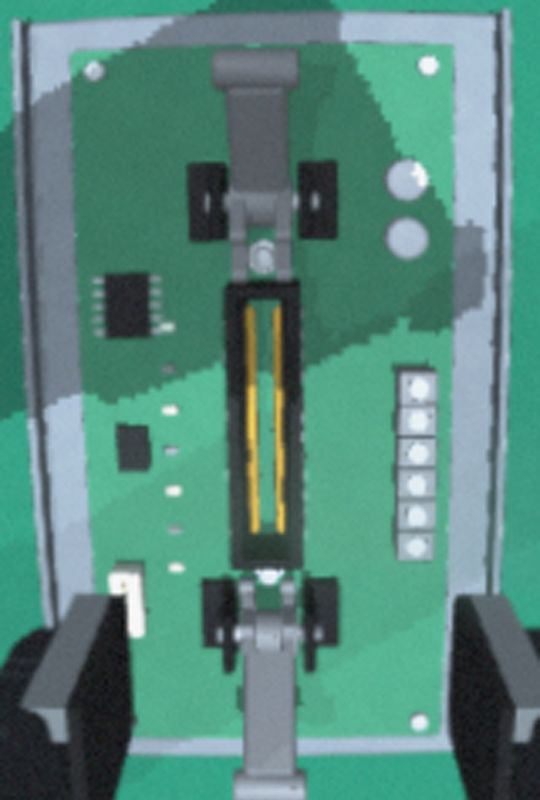

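```bash
cat > conn.py <<'E'
from h import *
def wcloud(o,c):
    h,w=c['depth'].shape; u,v=np.meshgrid(np.arange(w),np.arange(h))
    x=(u-c['cx'])/c['fx']; y=(v-c['cy'])/c['fy']; r=np.hypot(x,y)+1e-12; k=np.sin(r)/r
    d=np.stack([x*k,y*k,np.cos(r)],-1); P=d*(c['depth']/d[...,2])[...,None]
    T=c['T_tool_cam']; P=P@T[:3,:3].T+T[:3,3]; return P@toolR(o).T+o['eef_pos']
def conn(o,c):
    P=wcloud(o,c); hsv=c['frame'].max(-1)
    m=(abs(P[...,2]-.042)<.006)&(hsv<90)&(abs(P[...,0]-.481)<.03)&(abs(P[...,1]-.12)<.06)
    m=m.astype(np.uint8); n,l,s,ce=cv2.connectedComponentsWithStats(m); i=1+np.argmax(s[1:,4]); 
    cs,_=cv2.findContours((l==i).astype(np.uint8),cv2.RETR_EXTERNAL,cv2.CHAIN_APPROX_NONE); ct=max(cs,key=len)[:,0]
    Q=np.array([wplane(o,c,u,v,.042)[:2] for u,v in ct]); r=cv2.minAreaRect((Q*1000).astype(np.float32))
    print(s[i],r); return r
if __name__=='__main__':
    import pickle
    o,c=pickle.load(open('w1.pkl','rb')); conn(o,c)
    # bevel ends and slot via gold rows
    hsv=cv2.cvtColor(c['frame'],cv2.COLOR_BGR2HSV)
    m=cv2.inRange(hsv,(15,120,70),(32,255,255)); m[:150]=0;m[240:]=0;m[:,:265]=0;m[:,305:]=0
    v,u=np.nonzero(m); Q=np.array([wplane(o,c,a,b,.028)[:2] for a,b in zip(u,v)]); print(len(u),cv2.minAreaRect((Q*1000).astype(np.float32)))
E
python3 conn.py
python3 - <<'E'
from h import *
import pickle; o,c=pickle.load(open('w1.pkl','rb'))
s=3.375
for n,x,y,z in [('hingeL L',225,200,.034),('hingeL R',300,200,.034),('hingeR L',222,632,.034),('hingeR R',320,632,.034),('tipL a',212,70,.075),('tipL b',300,70,.075),('tipR a',233,782,.075),('tipR b',308,782,.075)]:
    print(n,wplane(o,c,205+x/s,70+y/s,z).round(4),wpt(o,c,205+x/s,70+y/s).round(4))
for v in range(80,125,4): print(v,wpt(o,c,281,v).round(3))
for v in range(255,306,5): print(v,wpt(o,c,285,v).round(3))
plan(o,[(.42,.30,.40,150),(.47,.41,.30,171)])
E
```

```text
[271 153  24  86 979] ((480.3209533691406, 121.88427734375), (20.979755401611328, 85.14350128173828), 6.765477180480957)
315 ((479.58447265625, 120.78366088867188), (10.94525146484375, 68.77825164794922), 5.431844711303711)
hingeL L [0.4632 0.1856 0.034 ] [0.4633 0.1857 0.0365]
hingeL R [0.4845 0.1876 0.034 ] [0.4844 0.1878 0.0433]
hingeR L [0.4732 0.0537 0.034 ] [0.4734 0.0576 0.0429]
hingeR R [0.5037 0.0567 0.034 ] [0.5046 0.0509 0.0208]
tipL a [0.4593 0.2189 0.075 ] [0.4592 0.2191 0.073 ]
tipL b [0.4809 0.2209 0.075 ] [0.4808 0.2267 0.015 ]
tipR a [0.4809 0.0244 0.075 ] [0.4809 0.0194 0.067 ]
tipR b [0.5025 0.0265 0.075 ] [ 0.5083 -0.0196 -0.0007]
80 [0.467 0.237 0.011]
84 [0.469 0.226 0.068]
88 [0.47  0.223 0.072]
92 [0.47  0.219 0.073]
96 [0.47  0.216 0.068]
100 [0.471 0.213 0.066]
104 [0.471 0.209 0.063]
108 [0.471 0.206 0.058]
112 [0.471 0.203 0.053]
116 [0.472 0.199 0.052]
120 [0.472 0.195 0.048]
124 [0.472 0.192 0.043]
255 [0.488 0.06  0.04 ]
260 [0.488 0.055 0.041]
265 [0.489 0.05  0.042]
270 [0.489 0.046 0.047]
275 [0.49  0.042 0.049]
280 [0.49  0.038 0.054]
285 [0.49  0.034 0.055]
290 [0.491 0.03  0.059]
295 [0.491 0.026 0.063]
300 [0.492 0.022 0.066]
305 [0.492 0.018 0.07 ]
11 [[0.0252, -0.0072, -0.0028, -7.8], [0.026, -0.0037, -0.0028, -7.8], [0.0263, -0.0002, -0.0028, -7.8], [0.026, 0.0034, -0.0028, -7.8], [0.0253, 0.0069, -0.0028, -7.7], [0.0242, 0.0102, -0.0028, -7.8], [0.0226, 0.0134, -0.0027, -7.7], [0.0029, 0.0301, 0.025, -5.3], [0.0002, 0.0302, 0.025, -5.2], [-0.0026, 0.0301, 0.025, -5.3], [-0.0054, 0.0297, 0.025, -5.2]]
end [0.47 0.41 0.3 ] 170.98
```

Emit:
play_rows(
  commands=[
    [0.0252,-0.0072,0,-7.8],
    [0.026,-0.0037,0,-7.8],
    [0.0263,-0.0002,0,-7.8],
    [0.026,0.0034,0,-7.8],
    [0.0253,0.0069,0,-7.7],
    [0.0242,0.0102,0,-7.8],
    [0.0226,0.0134,0,-7.7],
    [0.0029,0.03,0.003,-5.3],
    [0.0002,0.03,0.003,-5.2],
    [-0.0026,0.03,0.003,-5.3],
    [-0.0054,0.03,0.003,-5.2],
    [0,0,0,0],
    [0,0,0,0],
  ],
  claw=0.05,
)

```text
t: 4.8
eef_pos: [0.471, 0.4098, 0.3701]
tool_rot: [0.001, 0.08, 0.997, 0.0]
contact_force: [0.1, -0.4, 0.0]
gripper_width: 0.588
```

```bash
python3 - <<'E'
from h import *
o,c=cam('wrist'); print(o['t'],o['eef_pos'],yaw(o),o['q'].round(3))
import pickle; pickle.dump((o,c),open('w2.pkl','wb'))
cv2.imwrite('pics/w2.png',c['frame'])
E
```

```text
4.8 [0.47097441 0.40982045 0.37005685] 170.78917085241167 [-0.179  0.587 -0.904  1.673  0.503  1.13   0.188]
```

View pics/w2.png

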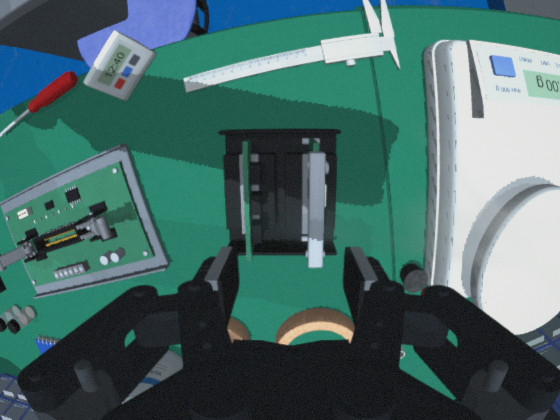

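```bash
python3 - <<'E'
from h import *
from conn import wcloud
import pickle; o,c=pickle.load(open('w2.pkl','rb'))
P=wcloud(o,c); g=c['frame'].min(-1)
m=((P[...,2]>.09)&(P[...,2]<.115)&(g>90)&(abs(P[...,0]-.476)<.07)&(abs(P[...,1]-.427)<.03)).astype(np.uint8)
n,l,s,_=cv2.connectedComponentsWithStats(m); i=1+np.argmax(s[1:,4]); print(s[i],np.median(P[l==i],0))
cs,_=cv2.findContours((l==i).astype(np.uint8),cv2.RETR_EXTERNAL,cv2.CHAIN_APPROX_NONE); ct=max(cs,key=len)[:,0]
Q=np.array([wplane(o,c,u,v,.102)[:2] for u,v in ct]); print(cv2.minAreaRect((Q*1000).astype(np.float32)))
f=c['frame'][120:280,210:350]; cv2.imwrite('pics/w2z.png',cv2.resize(f,None,fx=3.7,fy=3.7,interpolation=cv2.INTER_CUBIC))
E
```

```text
[ 306  153   21  115 1853] [0.47359541 0.4285456  0.10145117]
((476.7275085449219, 427.962890625), (14.764540672302246, 90.74165344238281), 81.24134063720703)
```

View pics/w2z.png

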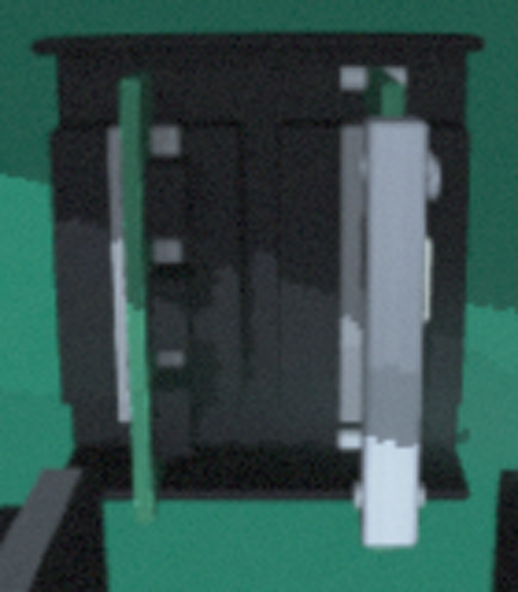

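```bash
python3 - <<'E'
from h import *
o=sensors.get_obs()
plan(o,[(.4765,.4278,.32,171),(.4765,.4278,.252,171,.02)])
E
```

```text
6 [[-0.0013, 0.0096, 0.025, -0.1], [-0.0014, 0.0096, 0.0249, -0.1], [0.0, 0.0, 0.017, -0.0], [0.0, 0.0, 0.017, -0.0], [0.0, 0.0, 0.017, -0.0], [0.0, 0.0, 0.017, -0.0]]
end [0.4765 0.4278 0.252 ] 170.97
```

Emit:
play_rows(
  commands=[
    [-0.0013,0.0096,0.025,-0.1],
    [-0.0014,0.0096,0.025,-0.1],
    [0.0,0.0,0.017,0],
    [0.0,0.0,0.017,0],
    [0.0,0.0,0.017,0],
    [0.0,0.0,0.017,0],
    [0,0,0,0],
    [0,0,0,0],
    [0,0,0,0],
  ],
)

```text
t: 5.75
eef_pos: [0.476, 0.4293, 0.2516]
tool_rot: [0.0, 0.078, 0.997, 0.001]
contact_force: [0.1, -0.0, 0.1]
gripper_width: 0.588
```

```bash
python3 - <<'E'
from h import *
o,c=cam('wrist'); print(o['t'],o['eef_pos'],yaw(o),o['contact_force'])
cv2.imwrite('pics/w3.png',c['frame'])
E
```

```text
5.75 [0.47598806 0.42931603 0.25158649] 171.10707512460795 [ 0.12163031 -0.04795576  0.12688168]
```

View pics/w3.png

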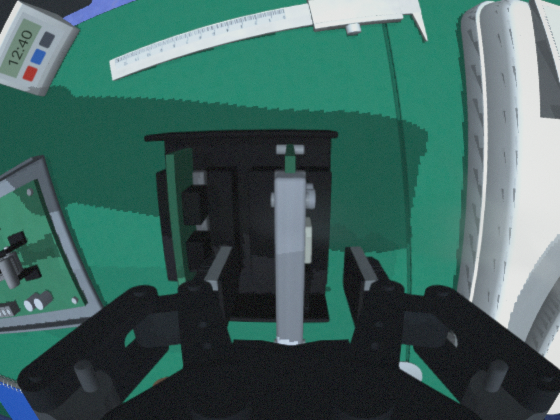

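Emit:
play_rows(
  commands=[
    [0,0,0,0],
    [0,0,0,0],
    [0,0,0,0],
    [0,0,0,0],
    [0,0,0,0],
    [0,0,0,0],
    [0,0,0,0],
  ],
  claw=0.0,
  force=60,
)

```text
t: 6.5
eef_pos: [0.476, 0.4291, 0.2512]
tool_rot: [0.0, 0.078, 0.997, 0.0]
contact_force: [-0.3, -0.6, 5.1]
gripper_width: 0.128
```

```bash
python3 - <<'E'
from h import *
o=sensors.get_obs(); print(o['gripper_width']*85.4,o['contact_force'],o['torque'],o['eef_pos'],yaw(o))
E
```

```text
10.910540548257197 [-0.27386327 -0.59241652  5.12649702] [-0.07297199  0.02318807 -0.06790587] [0.47595554 0.42911409 0.25123493] 171.10679975700185
```

Gripped (about 11–12 mm). Lift straight up.

Emit:
play_rows(
  commands=[
    [0,0,-0.01,0],
    [0,0,-0.02,0],
    [0,0,-0.025,0],
    [0,0,-0.025,0],
    [0,0,-0.03,0],
    [0,0,-0.03,0],
    [0,0,-0.02,0],
    [0,0,0,0],
    [0,0,0,0],
  ],
)

```text
t: 7.4
eef_pos: [0.4756, 0.4285, 0.4108]
tool_rot: [0.0, 0.077, 0.997, -0.0]
contact_force: [0.2, -0.1, -3.1]
gripper_width: 0.126
```

```bash
python3 - <<'E'
from h import *
o=sensors.get_obs(); print(o['gripper_width']*85.4,o['contact_force'],o['torque'],o['eef_pos'],yaw(o))
o,c=cam('wrist'); cv2.imwrite('pics/w4.png',c['frame'])
o,s=cam('side'); cv2.imwrite('pics/s4.png',cv2.resize(s['frame'][80:300,100:300],None,fx=2.7,fy=2.7))
plan(o,[(.46,.30,.40,135),(.481,.1214,.39,96.1)])
E
```

```text
10.788855187303525 [ 0.15927206 -0.12096894 -3.09915969] [-0.08316291 -0.02240152  0.04048033] [0.47557918 0.42854207 0.41081297] 171.11213074284277
10 [[-0.0009, -0.0258, 0.002, 7.2], [-0.0041, -0.0255, 0.0019, 7.2], [-0.0073, -0.0248, 0.002, 7.2], [-0.0103, -0.0237, 0.0019, 7.3], [-0.0132, -0.0222, 0.002, 7.2], [-0.0282, -0.0223, 0.002, 7.8], [-0.031, -0.0183, 0.002, 7.8], [-0.0332, -0.0139, 0.002, 7.8], [-0.0348, -0.0092, 0.002, 7.8], [-0.0357, -0.0044, 0.002, 7.7]]
end [0.481  0.1214 0.39  ] 96.11
```

View pics/w4.png

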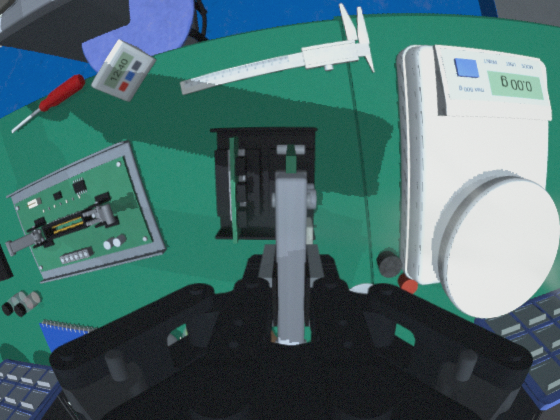

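View pics/s4.png

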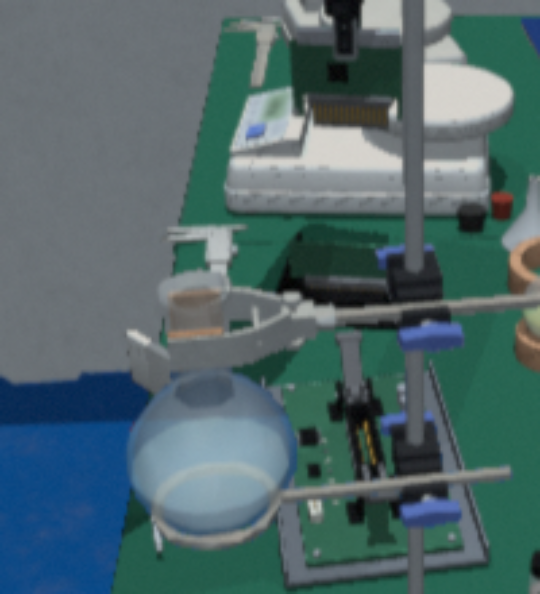

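Emit:
play_rows(
  commands=[
    [-0.001,-0.026,0.003,7.2],
    [-0.004,-0.0255,0.003,7.2],
    [-0.0073,-0.0248,0.003,7.2],
    [-0.0103,-0.0237,0.003,7.3],
    [-0.0132,-0.0222,0.003,7.2],
    [-0.0282,-0.0223,0.005,7.8],
    [-0.031,-0.0183,0.005,7.8],
    [-0.0332,-0.0139,0.005,7.8],
    [-0.0348,-0.0092,0.005,7.8],
    [-0.0357,-0.0044,0.005,7.7],
    [0,0,0.01,0],
    [0,0,0.01,0],
    [0,0,0,0],
    [0,0,0,0],
  ],
)

```text
t: 8.9
eef_pos: [0.4808, 0.1232, 0.3503]
tool_rot: [-0.001, 0.667, 0.745, -0.0]
contact_force: [0.3, 0.5, -1.4]
gripper_width: 0.131
```

```bash
python3 - <<'E'
from h import *
o,c=cam('wrist'); print(o['t'],o['eef_pos'],yaw(o),o['contact_force'].round(2),o['torque'].round(3))
import pickle; pickle.dump((o,c),open('w5.pkl','wb'))
cv2.imwrite('pics/w5.png',c['frame'])
cv2.imwrite('pics/w5z.png',cv2.resize(c['frame'][120:360,220:360],None,fx=3.3,fy=3.3,interpolation=cv2.INTER_CUBIC))
E
```

```text
8.9 [0.48083151 0.12316754 0.35027692] 96.2870515520776 [ 0.29  0.54 -1.4 ] [0.032 0.014 0.003]
```

View pics/w5.png

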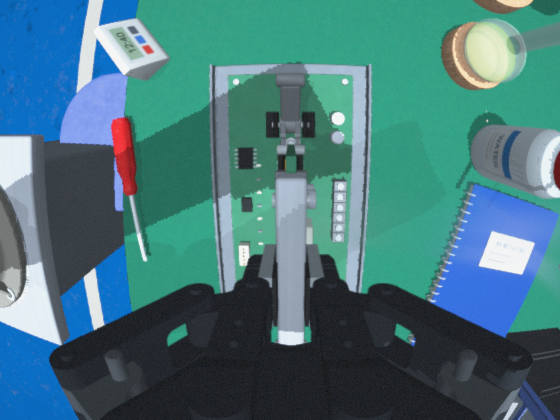

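View pics/w5z.png

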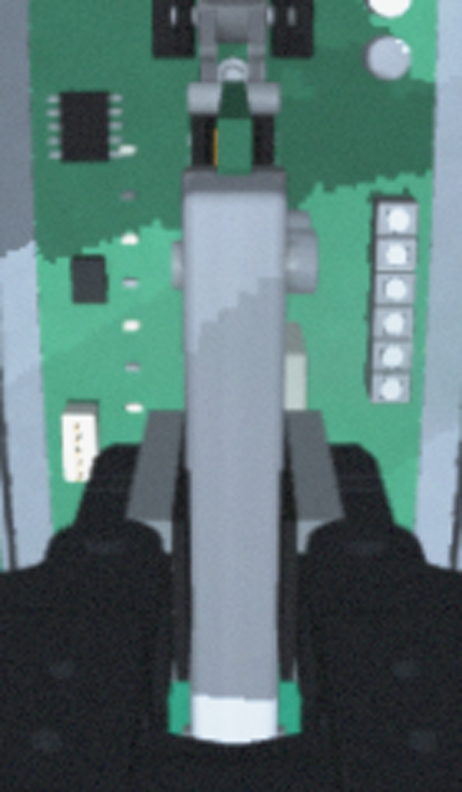

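```bash
python3 - <<'E'
from h import *
import pickle; o,c=pickle.load(open('w5.pkl','rb'))
R=toolR(o)
def tz(x,y,z):
    u=220+x/3.3; v=120+y/3.3; p=wplane(o,c,u,v,o['eef_pos'][2]-z); t=R.T@(p-o['eef_pos']); return (t*1000).round(1)
for n,x,y in [('farL',185,192),('farR',284,192),('nearL',193,738),('nearR',275,738),('midL',190,450),('midR',283,450)]: print(n,tz(x,y,.149))
# depth z of bar top
for y in (220,300,400,500,600): 
    u=220+234/3.3; v=120+y/3.3; print((R.T@(wpt(o,c,u,v)-o['eef_pos'])*1000).round(1))
E
```

```text
farL [ 44.7  -5.2 149. ]
farR [ 44.7   5.9 149. ]
nearL [-30.2  -5.4 149. ]
nearR [-30.3   5.8 149. ]
midL [ 13.6  -5.  149. ]
midR [ 13.6   6.1 149. ]
[ 41.3   0.3 150.1]
[ 32.    0.3 150. ]
[ 20.3   0.3 148.4]
[  7.1   0.2 148.8]
[ -7.    0.2 148.4]
```

Emit:
play_rows(
  commands=[
    [-0.0008,-0.0009,0.015,0.2],
    [0,0,0.015,0],
    [0,0,0.015,0],
    [0,0,0.013,0],
    [0,0,0,0],
    [0,0,0,0],
    [0,0,0,0],
  ],
)

```text
t: 9.65
eef_pos: [0.4808, 0.1213, 0.2935]
tool_rot: [0.0, 0.67, 0.743, 0.001]
contact_force: [0.4, 0.2, -2.6]
gripper_width: 0.127
```

```bash
python3 - <<'E'
from h import *
o,c=cam('wrist'); print(o['t'],o['eef_pos'],yaw(o),o['contact_force'].round(2),o['torque'].round(3))
import pickle; pickle.dump((o,c),open('w6.pkl','wb'))
cv2.imwrite('pics/w6z.png',cv2.resize(c['frame'][40:240,210:370],None,fx=3.5,fy=3.5,interpolation=cv2.INTER_CUBIC))
o,s=cam('side'); cv2.imwrite('pics/s6.png',cv2.resize(s['frame'][150:310,180:310],None,fx=4,fy=4,interpolation=cv2.INTER_CUBIC)[:600])
E
```

```text
9.65 [0.48076284 0.12129343 0.29346426] 95.92482779394425 [ 0.43  0.21 -2.6 ] [-0.031  0.007  0.062]
```

View pics/w6z.png

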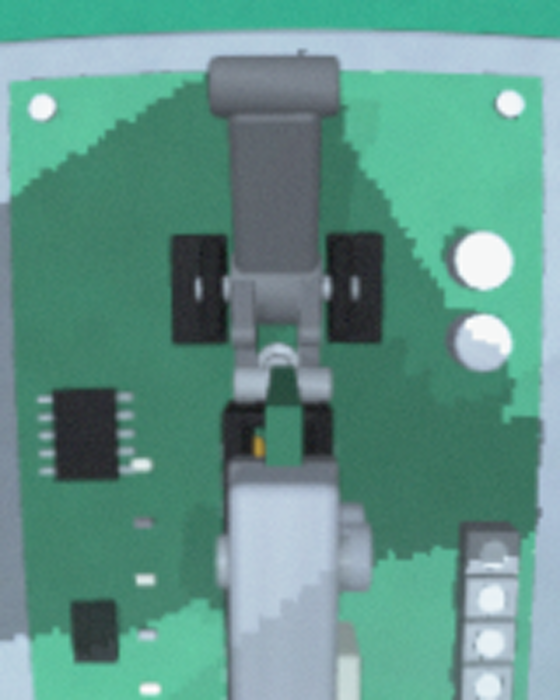

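View pics/s6.png

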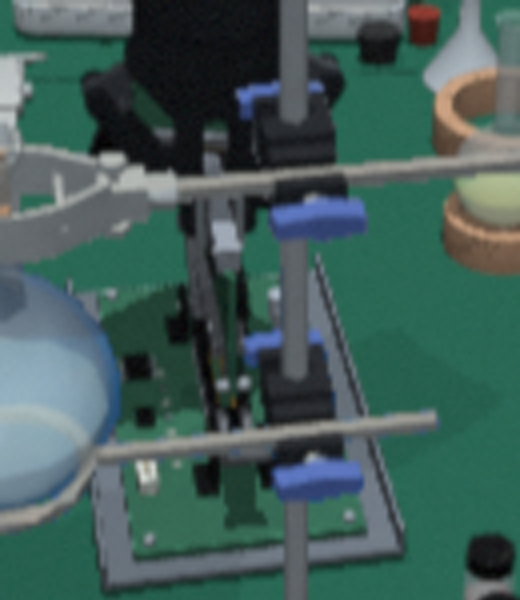

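```bash
python3 - <<'E'
from h import *
import pickle; o,c=pickle.load(open('w6.pkl','rb'))
for n,x,y,z in [('connL',224,430,.042),('connR',333,430,.042),('endtop',280,405,.042),('leverL',231,180,.055),('leverR',321,180,.055),('rollL',210,85,.07),('rollR',340,85,.07),('bossL',224,288,.034),('bossR',331,288,.034),('earL',266,430,.07),('earR',301,430,.07)]:
    print(n,wplane(o,c,210+x/3.5,40+y/3.5,z).round(4),wpt(o,c,210+x/3.5,40+y/3.5).round(4))
E
```

```text
connL [0.4661 0.1577 0.042 ] [0.4661 0.1577 0.0424]
connR [0.4872 0.1598 0.042 ] [0.4887 0.1566 0.0154]
endtop [0.4764 0.1636 0.042 ] [0.4756 0.1728 0.1322]
leverL [0.4634 0.205  0.055 ] [0.4635 0.2047 0.058 ]
leverR [0.4794 0.2066 0.055 ] [0.4804 0.2105 0.016 ]
rollL [0.459  0.2196 0.07  ] [0.4592 0.2192 0.0726]
rollR [0.4805 0.2218 0.07  ] [0.4823 0.2318 0.0162]
bossL [0.463  0.1851 0.034 ] [0.4632 0.1852 0.0367]
bossR [0.4842 0.1873 0.034 ] [0.4838 0.1872 0.0431]
earL [0.4742 0.162  0.07  ] [0.4743 0.1697 0.1316]
earR [0.4801 0.1626 0.07  ] [0.4811 0.1587 0.0385]
```

Emit:
play_rows(
  commands=[
    [0.001,-0.0004,0,0],
    [0,0,0.004,0],
    [0,0,0.004,0],
    [0,0,0.004,0],
    [0,0,0.003,0],
    [0,0,0,0],
    [0,0,0,0],
    [0,0,0,0],
  ],
)

```text
t: 10.55
eef_pos: [0.48, 0.1219, 0.2778]
tool_rot: [0.0, 0.67, 0.743, 0.0]
contact_force: [-0.5, -0.2, -3.3]
gripper_width: 0.13
```

```bash
python3 - <<'E'
from h import *
o=sensors.get_obs(); print(o['t'],o['eef_pos'],yaw(o),o['contact_force'].round(2),o['torque'].round(3))
E
```

```text
10.55 [0.47996144 0.12192376 0.27779846] 95.9073071859597 [-0.52 -0.22 -3.29] [-0.002 -0.029  0.027]
```

Emit:
play_rows(
  commands=[
    [0,0,0.0015,0],
    [0,0,0.0015,0],
    [0,0,0.001,0],
    [0,0,0,0],
    [0,0,0,0],
  ],
)

```text
t: 11.05
eef_pos: [0.4801, 0.1219, 0.274]
tool_rot: [0.0, 0.67, 0.743, 0.0]
contact_force: [0.4, -0.6, 3.3]
gripper_width: 0.125
```

```bash
python3 - <<'E'
from h import *
o=sensors.get_obs(); print(o['t'],o['eef_pos'],yaw(o),o['contact_force'].round(2),o['torque'].round(3))
E
```

```text
11.05 [0.48011484 0.1219313  0.27397116] 95.90331136238862 [ 0.43 -0.65  3.29] [-0.12  -0.003 -0.022]
```

Emit:
play_rows(
  commands=[
    [0,0,0.001,0],
    [0,0,0.0005,0],
    [0,0,0,0],
    [0,0,0,0],
  ],
)

```text
t: 11.45
eef_pos: [0.4801, 0.1221, 0.2724]
tool_rot: [0.0, 0.67, 0.743, 0.0]
contact_force: [0.3, -0.1, 3.6]
gripper_width: 0.126
```

```bash
python3 - <<'E'
from h import *
o,c=cam('wrist'); print(o['t'],o['eef_pos'],yaw(o),o['contact_force'].round(2),o['torque'].round(3))
cv2.imwrite('pics/w7z.png',cv2.resize(c['frame'][40:240,210:370],None,fx=3.5,fy=3.5,interpolation=cv2.INTER_CUBIC))
E
```

```text
11.45 [0.48005796 0.12207338 0.27235265] 95.91550193163384 [ 0.29 -0.1   3.64] [ 0.03  -0.097  0.013]
```

View pics/w7z.png

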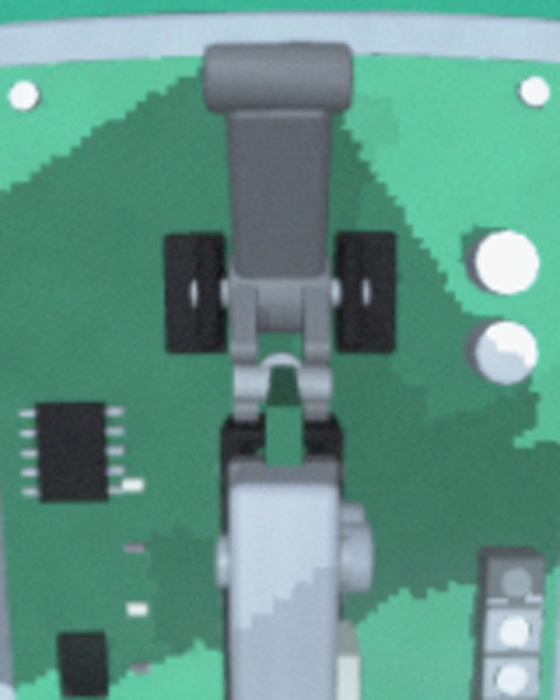

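Emit:
play_rows(
  commands=[
    [0,0,0.0008,0],
    [0,0,0.0007,0],
    [0,0,0,0],
    [0,0,0,0],
  ],
)

```text
t: 11.9
eef_pos: [0.48, 0.1218, 0.2707]
tool_rot: [0.0, 0.67, 0.743, 0.0]
contact_force: [1.4, 1.2, 2.8]
gripper_width: 0.126
```

```bash
python3 - <<'E'
from h import *
o,c=cam('side'); print(o['t'],o['eef_pos'],yaw(o),o['contact_force'].round(2),o['torque'].round(3))
cv2.imwrite('pics/s8.png',cv2.resize(c['frame'][150:310,180:310],None,fx=4,fy=4,interpolation=cv2.INTER_CUBIC)[:600])
E
```

```text
11.9 [0.47997807 0.12184867 0.27069003] 95.90829786881164 [1.43 1.22 2.79] [ 0.013 -0.255 -0.01 ]
```

View pics/s8.png

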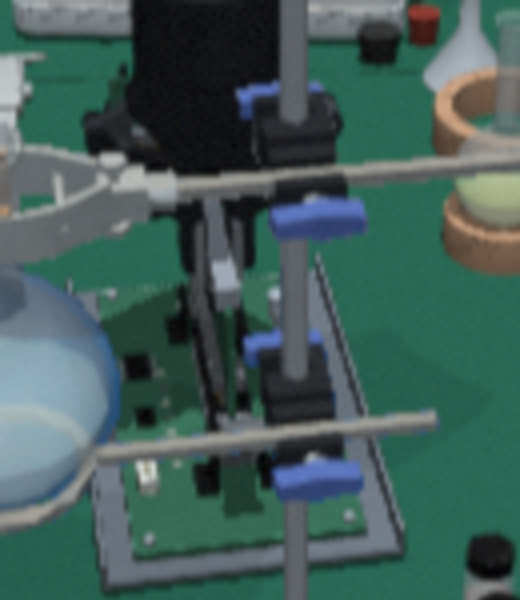

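Emit:
play_rows(
  commands=[
    [0,0,0.0007,0],
    [0,-0.0003,0.0003,0],
    [0,0,0,0],
    [0,0,0,0],
  ],
)

```text
t: 12.35
eef_pos: [0.4798, 0.1219, 0.2699]
tool_rot: [0.0, 0.67, 0.743, 0.0]
contact_force: [0.8, 0.5, 3.8]
gripper_width: 0.13
```

```bash
python3 - <<'E'
from h import *
o=sensors.get_obs(); print(o['t'],o['eef_pos'],yaw(o),o['contact_force'].round(2),o['torque'].round(3))
E
```

```text
12.35 [0.47982731 0.12188657 0.26987667] 95.91244014258581 [0.78 0.49 3.8 ] [ 0.049 -0.332  0.034]
```

Emit:
play_rows(
  commands=[
    [0,0.0006,0,0],
    [0,0.0004,0.0005,0],
    [0,0,0.0003,0],
    [0,0,0,0],
    [0,0,0,0],
  ],
)

```text
t: 12.85
eef_pos: [0.4805, 0.122, 0.2692]
tool_rot: [0.0, 0.67, 0.743, -0.0]
contact_force: [0.3, -0.1, 8.1]
gripper_width: 0.129
```

```bash
python3 - <<'E'
from h import *
o=sensors.get_obs(); print(o['t'],o['eef_pos'],yaw(o),o['contact_force'].round(2),o['torque'].round(3))
E
```

```text
12.85 [0.48048679 0.12202521 0.26916493] 95.92203360516712 [ 0.27 -0.11  8.14] [-0.109  0.191  0.132]
```

Emit:
play_rows(
  commands=[
    [0,-0.0004,0,0],
    [0,0,0,0],
    [0,0,0,0],
  ],
)

```text
t: 13.15
eef_pos: [0.4802, 0.122, 0.2692]
tool_rot: [0.0, 0.67, 0.743, -0.0]
contact_force: [-0.4, -0.7, 8.4]
gripper_width: 0.126
```

```bash
python3 - <<'E'
from h import *
o=sensors.get_obs(); print(o['t'],o['eef_pos'],yaw(o),o['contact_force'].round(2),o['torque'].round(3))
E
```

```text
13.15 [0.48020009 0.12196312 0.26918424] 95.92463455524846 [-0.39 -0.71  8.35] [-0.103 -0.064  0.015]
```

Emit:
play_rows(
  commands=[
    [0,0,0,0],
    [0,0,0,0],
    [0,0,0,0],
    [0,0,0,0],
    [0,0,0,0],
  ],
  claw=0.035,
  force=20,
)

```text
t: 13.65
eef_pos: [0.48, 0.1218, 0.2687]
tool_rot: [-0.0, 0.67, 0.743, -0.0]
contact_force: [-0.2, -0.4, -0.2]
gripper_width: 0.415
```

```bash
python3 - <<'E'
from h import *
o,c=cam('wrist'); print(o['t'],o['eef_pos'],yaw(o),o['gripper_width']*85.4,o['contact_force'].round(2),o['torque'].round(3))
cv2.imwrite('pics/w9z.png',cv2.resize(c['frame'][40:360,180:400],None,fx=2.4,fy=2.4,interpolation=cv2.INTER_CUBIC))
E
```

```text
13.65 [0.48004395 0.12181053 0.26868314] 95.90335917522037 35.45907080429467 [-0.21 -0.44 -0.24] [ 0.077  0.011 -0.036]
```

View pics/w9z.png

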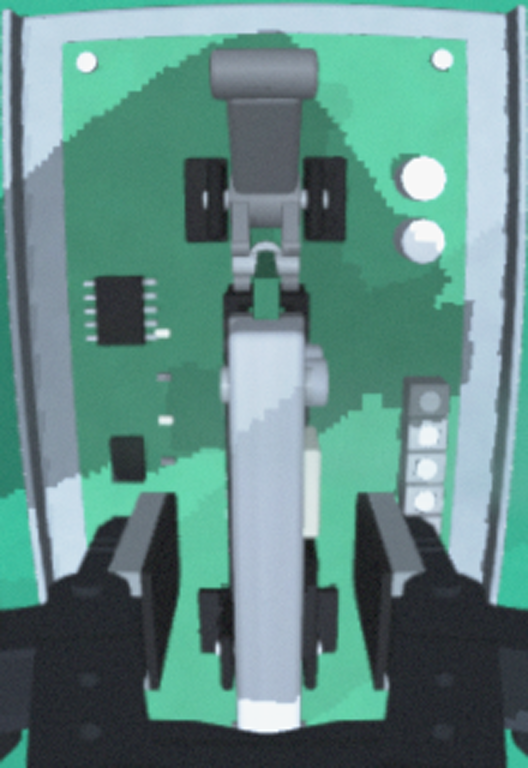

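Emit:
play_rows(
  commands=[
    [0,0,-0.01,0],
    [0,0,-0.02,0],
    [0,0,-0.03,0],
    [0,0,-0.035,0],
    [-0.01,0,-0.03,0],
    [-0.02,0,0,0],
    [0,0,0,0],
    [0,0,0,0],
  ],
)

```text
t: 14.5
eef_pos: [0.483, 0.092, 0.3941]
tool_rot: [-0.0, 0.67, 0.742, -0.0]
contact_force: [-0.9, 0.5, -1.3]
gripper_width: 0.41
```

```bash
python3 - <<'E'
from h import *
from conn import wcloud
import pickle
o,c=cam('wrist'); print(o['t'],o['eef_pos'],yaw(o),o['contact_force'].round(2),o['torque'].round(3))
pickle.dump((o,c),open('w10.pkl','wb'))
cv2.imwrite('pics/w10.png',c['frame'])
cv2.imwrite('pics/w10z.png',cv2.resize(c['frame'][60:310,200:370],None,fx=3.1,fy=3.1,interpolation=cv2.INTER_CUBIC))
o,s=cam('side'); P=cloud(s); m=(s['depth']>0)&(P[...,2]>.15)&(P[...,1]>-.125)&(P[...,1]<-.03)&(P[...,0]<.6); Q=P[m]
print(len(Q),Q.min(0),Q.max(0),np.percentile(Q[:,1],[50,90,99]))
E
```

```text
14.5 [0.48300178 0.09196776 0.39406502] 95.85115838305401 [-0.86  0.51 -1.26] [-0.003  0.001  0.025]
246 [ 0.48834339 -0.12499403  0.20415854] [ 0.52047843 -0.09544171  0.3390607 ] [-0.11805946 -0.09931434 -0.09628849]
```

View pics/w10z.png

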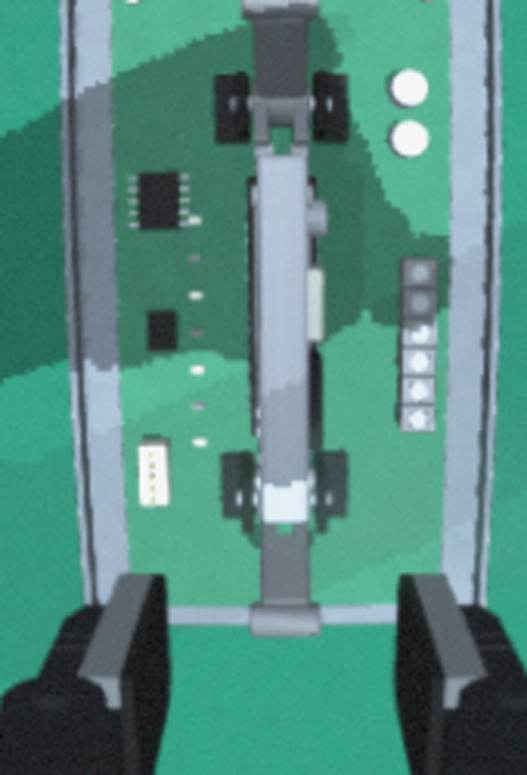

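```bash
cat > meas.py <<'E'
from h import *
from conn import wcloud
C=np.array([.4804,.1213]); A=np.radians(96.0); ey=np.array([np.cos(A),np.sin(A)]); ex=np.array([np.sin(A),-np.cos(A)])
def local(P):
    q=P[...,:2]-C; return np.stack([q@ex,q@ey,P[...,2]],-1)
def meas(o,c):
    L=local(wcloud(o,c)); ok=c['depth']>0
    x,y,z=L[...,0],L[...,1],L[...,2]
    b=ok&(abs(x)<.012)&(abs(y)<.05)&(z>.095)&(z<.135)
    Q=L[b]; print('bar n',len(Q),'x',np.median(Q[:,0]).round(4),'y',np.percentile(Q[:,1],[1,99]).round(4),'z',np.median(Q[:,2]).round(4),'slope',np.polyfit(Q[:,1],Q[:,2],1)[0].round(4),'xslope',np.polyfit(Q[:,1],Q[:,0],1)[0].round(4))
    for s,n in((1,'L'),(-1,'R')):
        h=ok&(abs(x)<.006)&(s*y>.058)&(s*y<.11)&(z>.05)&(z<.1)&(c['frame'].max(-1)<170)
        Q=L[h]
        if len(Q)<20: print(n,'few',len(Q)); continue
        yy=s*Q[:,1]; k=yy>np.percentile(yy,90); # roll top
        i=np.argsort(Q[:,2])[-max(5,len(Q)//12):]
        print(n,len(Q),'y max',np.percentile(yy,98).round(4),'top z',Q[i,2].mean().round(4),'at y',yy[i].mean().round(4),'theta~',np.arctan2(yy[i].mean()-.066,Q[i,2].mean()-.0045-.034).round(3))
if __name__=='__main__':
    import pickle,sys
    meas(*pickle.load(open(sys.argv[1],'rb')))
E
python3 meas.py w10.pkl; python3 meas.py w1.pkl;python3 meas.py w6.pkl
```

```text
bar n 1906 x -0.0001 y [-0.0454  0.047 ] z 0.1197 slope -0.0139 xslope -0.0045
L 348 y max 0.0971 top z 0.0781 at y 0.0908 theta~ 0.559
R 329 y max 0.097 top z 0.0773 at y 0.0934 theta~ 0.614
bar n 674 x 0.0089 y [0.0065 0.0498] z 0.1261 slope 0.1757 xslope -0.03
L 968 y max 0.1048 top z 0.0723 at y 0.1002 theta~ 0.791
R few 0
  return _methods._mean(a, axis=axis, dtype=dtype,
  ret = ret.dtype.type(ret / rcount)
Traceback (most recent call last):
  File "meas.py", line 20, in <module>
    meas(*pickle.load(open(sys.argv[1],'rb')))
    ~~~~^^^^^^^^^^^^^^^^^^^^^^^^^^^^^^^^^^^^^^
  File "meas.py", line 10, in meas
    Q=L[b]; print('bar n',len(Q),'x',np.median(Q[:,0]).round(4),'y',np.percentile(Q[:,1],[1,99]).round(4),'z',np.median(Q[:,2]).round(4),'slope',np.polyfit(Q[:,1],Q[:,2],1)[0].round(4),'xslope',np.polyfit(Q[:,1],Q[:,0],1)[0].round(4))
                                                                    ~~~~~~~~~~~~~^^^^^^^^^^^^^^^
IndexError: index -1 is out of bounds for axis 0 with size 0
```

Emit:
play_rows(
  commands=[
    [-0.03,0,0.01,0],
    [-0.035,0,0.02,0],
    [-0.028,0,0.03,0],
    [0,0,0.035,0],
    [0,0,0.03,0],
    [0,0,0.02,0],
    [0,0,0.01,0],
    [0,0,0,0],
    [0,0,0,0],
  ],
  claw=0.0,
)

```text
t: 15.5
eef_pos: [0.4932, 0.0002, 0.2394]
tool_rot: [0.0, 0.669, 0.743, 0.0]
contact_force: [-0.5, 0.4, 0.6]
gripper_width: -0.0
```

```bash
cat > st.py <<'E'
from meas import *
o=sensors.get_obs(); p=local(o['eef_pos']); f=o['contact_force']
print('t',round(o['t'],2),'local',p.round(4),'yaw',yaw(o).round(2),'Fy_loc',(f[:2]@ey).round(2),'Fx_loc',(f[:2]@ex).round(2),'Fz',f[2].round(2),'tq',o['torque'].round(2),'w',(o['gripper_width']*85.4).round(1))
E
python3 st.py
python3 - <<'E'
from h import *
o,c=cam('wrist'); cv2.imwrite('pics/w11.png',c['frame'])
E
```

```text
Traceback (most recent call last):
  File "st.py", line 3, in <module>
    print('t',round(o['t'],2),'local',p.round(4),'yaw',yaw(o).round(2),'Fy_loc',(f[:2]@ey).round(2),'Fx_loc',(f[:2]@ex).round(2),'Fz',f[2].round(2),'tq',o['torque'].round(2),'w',(o['gripper_width']*85.4).round(1))
                                                                                                                                                                                  ^^^^^^^^^^^^^^^^^^^^^^^^^^^^^^^
AttributeError: 'float' object has no attribute 'round'
```

View pics/w11.png

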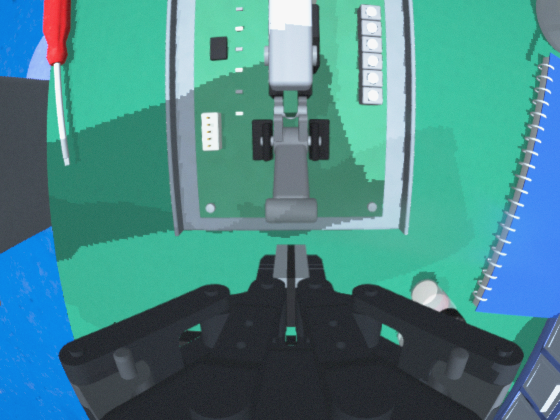

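Emit:
play_rows(
  commands=[
    [0.004,0,0,0],
    [0.004,0,0,0],
    [0.002,0,0,0],
    [0.0015,0,0,0],
    [0,0,0,0],
  ],
)

```text
t: 16.05
eef_pos: [0.4916, 0.0113, 0.239]
tool_rot: [0.0, 0.67, 0.743, 0.0]
contact_force: [0.1, -0.4, -1.0]
gripper_width: -0.005
```

```bash
sed -i "s/(o\['gripper_width'\]\*85.4).round(1)/o['gripper_width']/" st.py; python3 st.py
```

```text
t 16.05 local [-0.0003 -0.1106  0.239 ] yaw 95.93 Fy_loc -0.42 Fx_loc 0.1 Fz -0.97 tq [-0.01  0.02  0.01] w -0.004991747525282533
```

Emit:
play_rows(
  commands=[
    [0.0015,0,0,0],
    [0.0015,0,0,0],
    [0.0015,0,0,0],
    [0,0,0,0],
  ],
)

```text
t: 16.45
eef_pos: [0.4913, 0.0154, 0.239]
tool_rot: [0.0, 0.67, 0.743, -0.0]
contact_force: [0.4, -3.7, 2.6]
gripper_width: -0.003
```

```bash
python3 st.py
```

```text
t 16.45 local [-2.000e-04 -1.065e-01  2.390e-01] yaw 95.9 Fy_loc -3.69 Fx_loc -0.0 Fz 2.59 tq [-0.66 -0.08  0.02] w -0.0034248397540423904
```

Emit:
play_rows(
  commands=[
    [0.001,0,0,0],
    [0.001,0,0,0],
    [0.001,0,-0.0005,0],
    [0,0,0,0],
  ],
)

```text
t: 16.85
eef_pos: [0.491, 0.0179, 0.2396]
tool_rot: [0.0, 0.67, 0.742, -0.0]
contact_force: [0.4, -5.0, 2.9]
gripper_width: 0.002
```

```bash
python3 st.py
```

```text
t 16.85 local [-2.000e-04 -1.039e-01  2.396e-01] yaw 95.87 Fy_loc -4.97 Fx_loc -0.15 Fz 2.88 tq [-1.08 -0.07  0.01] w 0.0022168045630826462
```

Emit:
play_rows(
  commands=[
    [-0.012,0,-0.005,0],
    [0,0,-0.04,0],
    [0,0,-0.045,0],
    [0.045,0,0,0],
    [0.045,0,0,0],
    [0.045,0,0,0],
    [0.045,0,0,0],
    [0.045,0,0,0],
    [0.013,0,0,0],
    [0,0,0.04,0],
    [0,0,0.04,0],
    [0,0,0.01,0],
    [0,0,0,0],
    [0,0,0,0],
  ],
)

```text
t: 18.25
eef_pos: [0.4681, 0.2437, 0.2406]
tool_rot: [0.0, 0.67, 0.743, 0.001]
contact_force: [1.1, 0.2, 0.2]
gripper_width: -0.001
```

```bash
python3 st.py
```

```text
t 18.25 local [0.0005 0.123  0.2406] yaw 95.9 Fy_loc 0.13 Fx_loc 1.07 Fz 0.2 tq [-0.02 -0.   -0.01] w -0.0009169381380567412
```

Now the left lever, pushing inward (tool −x).

Emit:
play_rows(
  commands=[
    [-0.004,0,0.001,0],
    [-0.004,0,0,0],
    [-0.003,0,0,0],
    [-0.0015,0,0,0],
    [-0.0015,0,0,0],
    [-0.0015,0,0,0],
    [0,0,0,0],
  ],
)

```text
t: 18.95
eef_pos: [0.4693, 0.2286, 0.2388]
tool_rot: [-0.0, 0.669, 0.743, 0.001]
contact_force: [-0.2, 3.4, 2.4]
gripper_width: -0.001
```

```bash
python3 st.py
```

```text
t 18.95 local [2.000e-04 1.079e-01 2.388e-01] yaw 95.94 Fy_loc 3.42 Fx_loc 0.2 Fz 2.4 tq [0.65 0.03 0.01] w -0.001022891059676514
```

Emit:
play_rows(
  commands=[
    [-0.0012,0,0,0],
    [-0.0012,0,0,0],
    [-0.0012,0,-0.0005,0],
    [-0.0012,0,-0.0005,0],
    [0,0,0,0],
  ],
)

```text
t: 19.45
eef_pos: [0.4697, 0.2237, 0.2398]
tool_rot: [-0.0, 0.67, 0.743, 0.001]
contact_force: [-0.9, 5.8, 3.0]
gripper_width: -0.0
```

```bash
python3 st.py
```

```text
t 19.45 local [1.000e-04 1.029e-01 2.398e-01] yaw 95.93 Fy_loc 5.85 Fx_loc -0.27 Fz 3.0 tq [ 1.03  0.18 -0.01] w -0.00015850220449016908
```

Emit:
play_rows(
  commands=[
    [-0.001,0,0,0],
    [-0.001,0,-0.0005,0],
    [-0.001,0,0,0],
    [0,0,0,0],
  ],
)

```text
t: 19.85
eef_pos: [0.4702, 0.2209, 0.2404]
tool_rot: [-0.0, 0.669, 0.743, 0.001]
contact_force: [-0.1, 5.6, 3.6]
gripper_width: 0.001
```

```bash
python3 st.py
```

```text
t 19.85 local [2.000e-04 1.002e-01 2.404e-01] yaw 95.94 Fy_loc 5.61 Fx_loc 0.5 Fz 3.62 tq [1.15 0.12 0.02] w 0.0008110506231871758
```

Emit:
play_rows(
  commands=[
    [0.012,0,-0.005,0],
    [0,0,-0.04,0],
    [0,0,-0.045,0],
    [-0.045,0,0,0],
    [-0.045,0,0,0],
    [-0.045,0,0,0],
    [-0.045,0,0,0],
    [-0.045,0,0,0],
    [-0.004,0,0,0],
    [0,0,0.04,0],
    [0,0,0.04,0],
    [0,0,0.01,0],
    [0,0,0,0],
    [0.004,0,0,0],
    [0.004,0,0,0],
    [0.0015,0,0,0],
    [0.0015,0,0,0],
    [0,0,0,0],
  ],
)

```text
t: 21.65
eef_pos: [0.4914, 0.0154, 0.2405]
tool_rot: [0.0, 0.67, 0.743, 0.0]
contact_force: [-0.8, -0.0, -0.5]
gripper_width: -0.006
```

```bash
python3 st.py
```

```text
t 21.65 local [-2.000e-04 -1.064e-01  2.405e-01] yaw 95.93 Fy_loc 0.07 Fx_loc -0.78 Fz -0.48 tq [-0.05 -0.02 -0.02] w -0.005733811847982556
```

Emit:
play_rows(
  commands=[
    [0.0015,0,0,0],
    [0.0015,0,0,0],
    [0.001,0,0,0],
    [0.001,0,-0.0005,0],
    [0.001,0,0,0],
    [0,0,0,0],
  ],
)

```text
t: 22.25
eef_pos: [0.4909, 0.02, 0.2406]
tool_rot: [0.001, 0.67, 0.742, -0.001]
contact_force: [0.4, -5.8, 3.7]
gripper_width: -0.0
```

```bash
python3 st.py
```

```text
t 22.25 local [-2.000e-04 -1.019e-01  2.406e-01] yaw 95.83 Fy_loc -5.82 Fx_loc -0.18 Fz 3.67 tq [-1.1  -0.05  0.07] w -0.0004150602408766825
```

Emit:
play_rows(
  commands=[
    [0.001,0,0,0],
    [0.001,0,-0.0005,0],
    [0.001,0,0,0],
    [0.001,0,-0.0005,0],
    [0,0,0,0],
  ],
)

```text
t: 22.75
eef_pos: [0.4905, 0.0239, 0.2417]
tool_rot: [0.001, 0.67, 0.742, -0.001]
contact_force: [-0.0, -5.8, 4.0]
gripper_width: -0.001
```

```bash
python3 st.py
```

```text
t 22.75 local [-1.000e-04 -9.790e-02  2.417e-01] yaw 95.83 Fy_loc -5.78 Fx_loc -0.61 Fz 3.98 tq [-1.08 -0.02  0.03] w -0.0011440322077620943
```

Emit:
play_rows(
  commands=[
    [0.001,0,0,0],
    [0.001,0,0,0],
    [0,0,0,0],
  ],
)

```text
t: 23.05
eef_pos: [0.4902, 0.0267, 0.2415]
tool_rot: [0.0, 0.67, 0.742, -0.0]
contact_force: [0.9, -4.0, 3.6]
gripper_width: 0.001
```

```bash
python3 st.py
```

```text
t 23.05 local [-2.000e-04 -9.510e-02  2.415e-01] yaw 95.87 Fy_loc -4.08 Fx_loc 0.5 Fz 3.55 tq [-0.71 -0.03 -0.05] w 0.0007004479829077552
```

Emit:
play_rows(
  commands=[
    [-0.012,0,-0.005,0],
    [0,0,-0.04,0],
    [0,0,-0.045,0],
    [0.045,0,0,0],
    [0.045,0,0,0],
    [0.045,0,0,0],
    [0.045,0,0,0],
    [0.04,0,0,0],
    [0,0,0.04,0],
    [0,0,0.04,0],
    [0,0,0.01,0],
    [0,0,0,0],
    [-0.004,0,0,0],
    [-0.004,0,0,0],
    [-0.0015,0,0,0],
    [-0.0015,0,0,0],
    [0,0,0,0],
  ],
)

```text
t: 24.75
eef_pos: [0.47, 0.2227, 0.242]
tool_rot: [0.0, 0.67, 0.742, 0.0]
contact_force: [-0.5, -0.6, 0.9]
gripper_width: -0.0
```

```bash
python3 st.py
```

```text
t 24.75 local [2.000e-04 1.019e-01 2.420e-01] yaw 95.86 Fy_loc -0.55 Fx_loc -0.57 Fz 0.88 tq [-0.01 -0.03  0.02] w -0.00021111293733044707
```

Emit:
play_rows(
  commands=[
    [-0.0015,0,0,0],
    [-0.0015,0,0,0],
    [-0.001,0,0,0],
    [-0.001,0,0,0],
    [-0.001,0,0,0],
    [0,0,0,0],
  ],
)

```text
t: 25.35
eef_pos: [0.4705, 0.2172, 0.2415]
tool_rot: [0.0, 0.67, 0.743, 0.0]
contact_force: [0.4, 2.7, 1.8]
gripper_width: 0.002
```

```bash
python3 st.py
```

```text
t 25.35 local [2.000e-04 9.640e-02 2.415e-01] yaw 95.91 Fy_loc 2.67 Fx_loc 0.73 Fz 1.83 tq [0.69 0.01 0.02] w 0.0015945462026903806
```

Emit:
play_rows(
  commands=[
    [-0.001,0,0,0],
    [-0.001,0,-0.0005,0],
    [-0.001,0,0,0],
    [-0.001,0,0,0],
    [0,0,0,0],
  ],
)

```text
t: 25.85
eef_pos: [0.4708, 0.2127, 0.2418]
tool_rot: [0.0, 0.67, 0.742, -0.0]
contact_force: [0.7, 3.0, 1.3]
gripper_width: 0.003
```

```bash
python3 st.py
```

```text
t 25.85 local [-0.      0.0919  0.2418] yaw 95.88 Fy_loc 2.91 Fx_loc 1.06 Fz 1.27 tq [ 0.56 -0.14  0.03] w 0.0032144904001430875
```

Emit:
play_rows(
  commands=[
    [0.012,0,-0.005,0],
    [0,0,-0.04,0],
    [0,0,-0.045,0],
    [-0.045,0,-0.01,0],
    [-0.045,0,-0.01,0],
    [-0.045,0,-0.01,0],
    [-0.045,0,0,0],
    [-0.031,0,0,0],
    [0,0,0,0],
  ],
)

```text
t: 26.75
eef_pos: [0.491, 0.0101, 0.3614]
tool_rot: [0.0, 0.673, 0.74, -0.002]
contact_force: [-0.4, 1.2, -0.3]
gripper_width: 0.004
```

```bash
python3 st.py; python3 - <<'E'
from meas import *
o,c=cam('wrist'); cv2.imwrite('pics/w12.png',c['frame']); meas(o,c)
E
```

```text
t 26.75 local [-0.001  -0.1117  0.3614] yaw 95.43 Fy_loc 1.19 Fx_loc -0.32 Fz -0.25 tq [0.03 0.02 0.01] w 0.004282776977248719
bar n 2329 x 0.0002 y [-0.0476  0.0371] z 0.1147 slope 0.0024 xslope -0.0064
L few 0
R 390 y max 0.084 top z 0.0859 at y 0.0791 theta~ 0.27
```

View pics/w12.png

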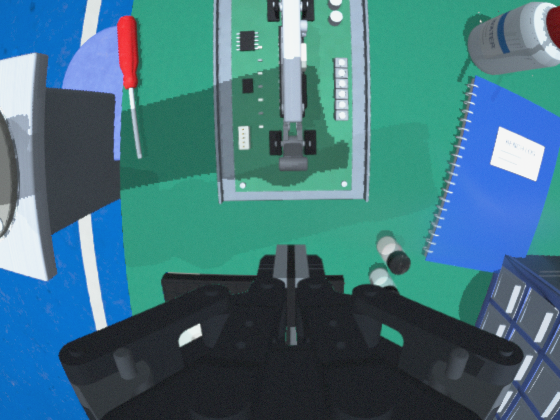

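Emit:
play_rows(
  commands=[
    [0,0.0005,0.04,0],
    [0,0.0005,0.04,0],
    [0,0,0.038,0],
    [0,0,0,0],
    [0.004,0,0,0],
    [0.004,0,0,0],
    [0.004,0,0,0],
    [0.0015,0,0,0],
    [0,0,0,0],
  ],
)

```text
t: 27.7
eef_pos: [0.4912, 0.0289, 0.2449]
tool_rot: [0.001, 0.67, 0.743, 0.001]
contact_force: [0.2, 0.2, 0.0]
gripper_width: 0.003
```

```bash
python3 st.py
```

```text
t 27.7 local [ 0.0011 -0.093   0.2449] yaw 95.91 Fy_loc 0.14 Fx_loc 0.18 Fz 0.04 tq [ 0.03  0.04 -0.01] w 0.003226897206500922
```

Emit:
play_rows(
  commands=[
    [0.001,0,0,0],
    [0.001,0,0,0],
    [0.0007,0,0,0],
    [0,0,0,0],
  ],
)

```text
t: 28.1
eef_pos: [0.4906, 0.0313, 0.2439]
tool_rot: [0.0, 0.67, 0.743, -0.0]
contact_force: [0.3, -2.5, 2.3]
gripper_width: -0.001
```

```bash
python3 st.py
```

```text
t 28.1 local [ 0.0007 -0.0906  0.2439] yaw 95.9 Fy_loc -2.51 Fx_loc 0.08 Fz 2.32 tq [-0.41 -0.04 -0.04] w -0.0008883719047303409
```

Emit:
play_rows(
  commands=[
    [0.0007,0,0,0],
    [0.0007,0,0,0],
    [0.0006,0,0,0],
    [0,0,0,0],
  ],
)

```text
t: 28.5
eef_pos: [0.4903, 0.0335, 0.2438]
tool_rot: [-0.0, 0.67, 0.743, -0.0]
contact_force: [0.1, -0.6, 1.2]
gripper_width: -0.002
```

```bash
python3 st.py
```

```text
t 28.5 local [ 0.0007 -0.0883  0.2438] yaw 95.92 Fy_loc -0.64 Fx_loc 0.06 Fz 1.2 tq [-0.3   0.03 -0.02] w -0.002219739711267834
```

Emit:
play_rows(
  commands=[
    [0.0006,0,0,0],
    [0.0006,0,0,0],
    [0.0006,0,0,0],
    [0,0,0,0],
  ],
)

```text
t: 28.9
eef_pos: [0.4902, 0.0349, 0.2439]
tool_rot: [0.0, 0.67, 0.743, -0.0]
contact_force: [-0.0, -4.0, 2.0]
gripper_width: -0.002
```

```bash
python3 st.py
```

```text
t 28.9 local [ 0.0007 -0.087   0.2439] yaw 95.89 Fy_loc -3.94 Fx_loc -0.46 Fz 1.99 tq [-0.81  0.02 -0.02] w -0.0017306389265141207
```

Emit:
play_rows(
  commands=[
    [0.0004,0,0,0],
    [0.0004,0,0,0],
    [0,0,0,0],
  ],
)

```text
t: 29.2
eef_pos: [0.4901, 0.0355, 0.244]
tool_rot: [0.0, 0.67, 0.742, -0.0]
contact_force: [0.3, -6.1, 3.9]
gripper_width: 0.002
```

```bash
python3 st.py
```

```text
t 29.2 local [ 0.0007 -0.0863  0.244 ] yaw 95.88 Fy_loc -6.12 Fx_loc -0.35 Fz 3.95 tq [-1.07  0.06  0.02] w 0.0015434335080454214
```

Emit:
play_rows(
  commands=[
    [-0.012,0,-0.005,0],
    [0,0,-0.04,0],
    [0,0,-0.045,0],
    [0.045,0,0,0],
    [0.045,0,0,0],
    [0.045,0,0,0],
    [0.045,0,0,0],
    [0.022,-0.0005,0,0],
    [0,0,0.04,0],
    [0,0,0.04,0],
    [0,0,0.01,0],
    [0,0,0,0],
    [-0.004,0,0,0],
    [-0.003,0,0,0],
    [-0.0015,0,0,0],
    [0,0,0,0],
  ],
)

```text
t: 30.8
eef_pos: [0.4714, 0.216, 0.2449]
tool_rot: [0.001, 0.67, 0.742, 0.001]
contact_force: [0.4, -0.8, 0.1]
gripper_width: -0.003
```

```bash
python3 st.py
```

```text
t 30.8 local [0.0009 0.0951 0.2449] yaw 95.84 Fy_loc -0.85 Fx_loc 0.31 Fz 0.14 tq [-0.02  0.03  0.06] w -0.0025737135488433315
```

Emit:
play_rows(
  commands=[
    [-0.0015,0,0,0],
    [-0.0015,0,0,0],
    [-0.001,0,0,0],
    [-0.001,0,0,0],
    [0,0,0,0],
  ],
)

```text
t: 31.3
eef_pos: [0.4714, 0.2118, 0.2441]
tool_rot: [-0.0, 0.67, 0.743, 0.0]
contact_force: [-0.2, 0.6, 1.7]
gripper_width: 0.003
```

```bash
python3 st.py
```

```text
t 31.3 local [0.0005 0.091  0.2441] yaw 95.93 Fy_loc 0.66 Fx_loc -0.14 Fz 1.66 tq [ 0.33  0.04 -0.02] w 0.0031121378354219734
```

Emit:
play_rows(
  commands=[
    [-0.0007,0,0,0],
    [-0.0007,0,0,0],
    [-0.0006,0,0,0],
    [0,0,0,0],
  ],
)

```text
t: 31.7
eef_pos: [0.4717, 0.2094, 0.244]
tool_rot: [0.0, 0.67, 0.743, 0.0]
contact_force: [-0.2, 2.3, 1.8]
gripper_width: -0.005
```

```bash
python3 st.py
```

```text
t 31.7 local [0.0006 0.0886 0.244 ] yaw 95.9 Fy_loc 2.33 Fx_loc 0.09 Fz 1.84 tq [ 0.42  0.01 -0.  ] w -0.005281868588403556
```

Emit:
play_rows(
  commands=[
    [-0.0006,0,0,0],
    [-0.0006,0,0,0],
    [-0.0004,0,0,0],
    [0,0,0,0],
  ],
)

```text
t: 32.1
eef_pos: [0.4718, 0.208, 0.244]
tool_rot: [-0.0, 0.67, 0.743, 0.0]
contact_force: [1.0, 3.0, 1.8]
gripper_width: -0.0
```

```bash
python3 st.py
```

```text
t 32.1 local [0.0005 0.0871 0.244 ] yaw 95.91 Fy_loc 2.88 Fx_loc 1.27 Fz 1.78 tq [0.55 0.   0.03] w -9.596316862495032e-05
```

Emit:
play_rows(
  commands=[
    [-0.0005,0,0,0],
    [-0.0005,0,0,0],
    [-0.0003,0,0,0],
    [0,0,0,0],
  ],
)

```text
t: 32.5
eef_pos: [0.4719, 0.207, 0.2441]
tool_rot: [-0.0, 0.67, 0.743, 0.0]
contact_force: [-1.3, 5.9, 3.8]
gripper_width: -0.002
```

```bash
python3 st.py
```

```text
t 32.5 local [0.0006 0.0861 0.2441] yaw 95.93 Fy_loc 5.98 Fx_loc -0.73 Fz 3.76 tq [0.97 0.1  0.05] w -0.002202336917425228
```

Emit:
play_rows(
  commands=[
    [-0.0004,0,0,0],
    [-0.0003,0,0,0],
    [0,0,0,0],
  ],
)

```text
t: 32.8
eef_pos: [0.472, 0.2065, 0.2442]
tool_rot: [-0.0, 0.67, 0.743, 0.001]
contact_force: [-1.3, 5.4, 3.9]
gripper_width: 0.004
```

```bash
python3 st.py
```

```text
t 32.8 local [0.0005 0.0856 0.2442] yaw 95.94 Fy_loc 5.52 Fx_loc -0.68 Fz 3.94 tq [1.17 0.14 0.01] w 0.004206120646081037
```

Emit:
play_rows(
  commands=[
    [-0.0004,0,0,0],
    [-0.0004,0,0,0],
    [0,0,0,0],
  ],
)

```text
t: 33.1
eef_pos: [0.472, 0.206, 0.2442]
tool_rot: [-0.0, 0.669, 0.743, 0.001]
contact_force: [-0.2, 6.8, 3.5]
gripper_width: -0.001
```

```bash
python3 st.py
```

```text
t 33.1 local [0.0005 0.0851 0.2442] yaw 95.95 Fy_loc 6.78 Fx_loc 0.53 Fz 3.5 tq [1.29 0.21 0.01] w -0.0011730068947625142
```

Emit:
play_rows(
  commands=[
    [-0.0004,0,0,0],
    [-0.0004,0,0,0],
    [0,0,0,0],
  ],
)

```text
t: 33.4
eef_pos: [0.4721, 0.2055, 0.2443]
tool_rot: [-0.0, 0.669, 0.743, 0.001]
contact_force: [-1.6, 6.9, 4.0]
gripper_width: 0.003
```

```bash
python3 st.py
```

```text
t 33.4 local [0.0005 0.0846 0.2443] yaw 95.96 Fy_loc 7.05 Fx_loc -0.87 Fz 4.02 tq [1.47 0.24 0.03] w 0.0025860199316294825
```

Emit:
play_rows(
  commands=[
    [0.012,0,-0.005,0],
    [0,0,-0.04,0],
    [0,0,-0.045,0],
    [-0.045,0,-0.01,0],
    [-0.045,0,-0.01,0],
    [-0.045,0,-0.01,0],
    [-0.03,0,0,0],
    [0,0,0,0],
    [0,0,0,0],
  ],
)

```text
t: 34.3
eef_pos: [0.4875, 0.0511, 0.3636]
tool_rot: [-0.0, 0.671, 0.742, -0.001]
contact_force: [-0.5, 0.1, 0.1]
gripper_width: -0.0
```

```bash
python3 st.py; python3 - <<'E'
from meas import *
o,c=cam('wrist'); cv2.imwrite('pics/w13.png',c['frame']); meas(o,c)
E
```

```text
t 34.3 local [-2.000e-04 -7.060e-02  3.636e-01] yaw 95.76 Fy_loc 0.15 Fx_loc -0.44 Fz 0.13 tq [ 0.03 -0.    0.04] w -4.00570764257647e-05
bar n 2409 x -0.0001 y [-0.0463  0.0475] z 0.1128 slope -0.0088 xslope -0.0013
L 243 y max 0.0742 top z 0.0862 at y 0.0682 theta~ 0.045
R 348 y max 0.0758 top z 0.0874 at y 0.0713 theta~ 0.108
```

View pics/w13.png

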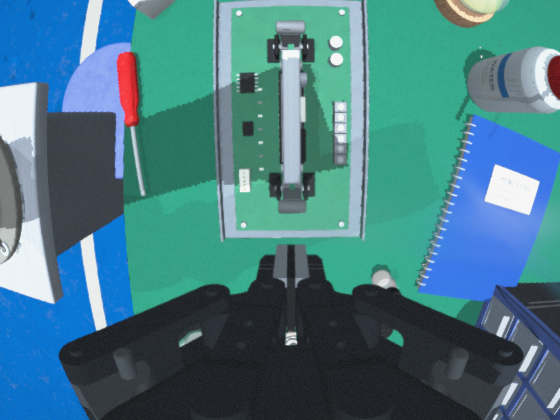

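Emit:
play_rows(
  commands=[
    [-0.029,0.0005,0.03,0],
    [0,0,0.04,0],
    [0,0,0.04,0],
    [0,0,0.01,0],
    [0,0,0,0],
    [0.004,0,0,0],
    [0.004,0,0,0],
    [0.0035,0,0,0],
    [0,0,0,0],
  ],
)

```text
t: 35.25
eef_pos: [0.4908, 0.035, 0.2451]
tool_rot: [0.001, 0.67, 0.743, 0.001]
contact_force: [0.2, -1.0, 1.0]
gripper_width: 0.005
```

```bash
python3 st.py
```

```text
t 35.25 local [ 0.0013 -0.0869  0.2451] yaw 95.92 Fy_loc -1.04 Fx_loc 0.06 Fz 1.02 tq [-0.28 -0.08  0.04] w 0.00503557319800603
```

Emit:
play_rows(
  commands=[
    [0.0005,0,0,0],
    [0.0005,0,0,0],
    [0.0004,0,0,0],
    [0,0,0,0],
  ],
)

```text
t: 35.65
eef_pos: [0.4903, 0.0355, 0.2441]
tool_rot: [0.0, 0.67, 0.742, -0.0]
contact_force: [1.4, -4.6, 4.3]
gripper_width: 0.0
```

```bash
python3 st.py
```

```text
t 35.65 local [ 0.0009 -0.0864  0.2441] yaw 95.86 Fy_loc -4.7 Fx_loc 0.88 Fz 4.34 tq [-1.06 -0.24  0.01] w 0.00011629474529618209
```

Emit:
play_rows(
  commands=[
    [0.0004,0,0,0],
    [0.0004,0,0,0],
    [0,0,0,0],
  ],
)

```text
t: 35.95
eef_pos: [0.4903, 0.0361, 0.244]
tool_rot: [0.001, 0.67, 0.742, -0.0]
contact_force: [1.2, -6.2, 4.4]
gripper_width: -0.002
```

```bash
python3 st.py
```

```text
t 35.95 local [ 0.0009 -0.0858  0.244 ] yaw 95.85 Fy_loc -6.26 Fx_loc 0.5 Fz 4.35 tq [-1.19 -0.28 -0.01] w -0.002050835465744127
```

Emit:
play_rows(
  commands=[
    [0.0004,0,0,0],
    [0.0004,0,0,0],
    [0.0004,0,0,0],
    [0,0,0,0],
  ],
)

```text
t: 36.35
eef_pos: [0.4902, 0.0368, 0.2441]
tool_rot: [0.001, 0.67, 0.742, -0.001]
contact_force: [0.8, -7.2, 6.3]
gripper_width: 0.002
```

```bash
python3 st.py
```

```text
t 36.35 local [ 0.0009 -0.085   0.2441] yaw 95.82 Fy_loc -7.22 Fx_loc 0.04 Fz 6.34 tq [-1.51 -0.2   0.  ] w 0.0020260116586454527
```

Emit:
play_rows(
  commands=[
    [0.0004,0,0,0],
    [0.0004,0,0,0],
    [0,0,0,0],
  ],
)

```text
t: 36.65
eef_pos: [0.4902, 0.0374, 0.2441]
tool_rot: [0.001, 0.67, 0.742, -0.001]
contact_force: [-0.6, -7.2, 5.6]
gripper_width: -0.001
```

```bash
python3 st.py
```

```text
t 36.65 local [ 0.0009 -0.0845  0.2441] yaw 95.81 Fy_loc -7.07 Fx_loc -1.37 Fz 5.59 tq [-1.68 -0.29  0.01] w -0.0007232082247006812
```

Emit:
play_rows(
  commands=[
    [0,0,0,0],
  ],
)

```text
t: 36.75
eef_pos: [0.4902, 0.0374, 0.2441]
tool_rot: [0.001, 0.67, 0.742, -0.001]
contact_force: [1.4, -7.4, 5.8]
gripper_width: -0.0
```

```bash
python3 st.py; python3 - <<'E'
from meas import *
for i in range(6):
    o=sensors.get_obs(); print((o['contact_force'][:2]@ey).round(2),o['contact_force'][2].round(2),o['torque'].round(2))
    c=read_camera('side')
print(o['eef_pos'],o['q'].round(3),toolR(o)[:,2].round(4))
E
```

```text
t 36.75 local [ 0.0009 -0.0845  0.2441] yaw 95.81 Fy_loc -7.55 Fx_loc 0.57 Fz 5.77 tq [-1.74 -0.28  0.01] w -0.000343843405623414
-7.55 5.77 [-1.74 -0.28  0.01]
-9.16 5.45 [-1.7  -0.26 -0.04]
-8.69 5.91 [-1.66 -0.21  0.05]
-8.4 6.38 [-1.68 -0.27  0.02]
-9.62 5.84 [-1.67 -0.28 -0.03]
-7.99 5.8 [-1.71 -0.25  0.04]
[0.49015389 0.0373111  0.24412362] [ 0.257  0.468 -0.561  2.088  0.391  0.688 -0.461] [ 2.0e-04 -2.3e-03 -1.0e+00]
```

Emit:
play_rows(
  commands=[
    [0.0004,0,0,0],
    [0.0004,0,0,0],
    [0,0,0,0],
    [0,0,0,0],
  ],
)

```text
t: 37.45
eef_pos: [0.4901, 0.0379, 0.2442]
tool_rot: [0.001, 0.67, 0.742, -0.001]
contact_force: [1.2, -9.6, 6.0]
gripper_width: -0.002
```

```bash
cat > av.py <<'E'
from meas import *
F=[];T=[];Pp=[]
for i in range(4):
    o=sensors.get_obs(); f=o['contact_force']; F.append([f[:2]@ey,f[:2]@ex,f[2]]); T.append(o['torque']); R=toolR(o); Pp.append(np.r_[local(o['eef_pos']),local(o['eef_pos']+R[:,2]*.16)[1]])
    if i<3: read_camera('side')
print('t',round(o['t'],2),'F',np.mean(F,0).round(2),'T',np.mean(T,0).round(3),'loc,tipy',np.mean(Pp,0).round(5))
E
python3 av.py
```

```text
t 37.6 F [-9.51  0.06  6.17] T [-1.888 -0.242  0.013] loc,tipy [ 0.00094 -0.08401  0.24418 -0.08445]
```

Emit:
play_rows(
  commands=[
    [0.0004,0,0,0],
    [0.0004,0,0,0],
    [0,0,0,0],
    [0,0,0,0],
  ],
)

```text
t: 38.0
eef_pos: [0.4901, 0.0384, 0.2442]
tool_rot: [0.001, 0.671, 0.742, -0.001]
contact_force: [1.6, -10.6, 7.4]
gripper_width: -0.0
```

```bash
python3 av.py
```

```text
t 38.15 F [-10.21   0.26   7.98] T [-2.079 -0.234  0.017] loc,tipy [ 0.00096 -0.08349  0.24424 -0.08402]
```

Emit:
play_rows(
  commands=[
    [-0.012,0,-0.003,0],
    [0,0,-0.04,0],
    [0,0,-0.045,0],
    [0.045,0,0,0],
    [0.045,0,0,0],
    [0.045,0,0,0],
    [0.045,0,0,0],
    [0.016,-0.0005,0,0],
    [0,0,0.04,0],
    [0,0,0.04,0],
    [0,0,0.007,0],
    [0,0,0,0],
    [-0.005,0,0,0],
    [-0.004,0,0,0],
    [-0.0015,0,0,0],
    [0,0,0,0],
    [0,0,0,0],
  ],
)

```text
t: 39.85
eef_pos: [0.4715, 0.213, 0.2455]
tool_rot: [0.0, 0.67, 0.742, 0.0]
contact_force: [0.6, 0.8, -0.2]
gripper_width: 0.004
```

```bash
python3 st.py
```

```text
t 39.85 local [0.0007 0.0921 0.2455] yaw 95.88 Fy_loc 0.72 Fx_loc 0.64 Fz -0.17 tq [0.   0.   0.04] w 0.0040189760746311256
```

Emit:
play_rows(
  commands=[
    [-0.002,0,0,0],
    [-0.0015,0,0,0],
    [-0.001,0,0,0],
    [-0.0005,0,0,0],
    [-0.0005,0,0,0],
    [0,0,0,0],
  ],
)

```text
t: 40.45
eef_pos: [0.4717, 0.2079, 0.2449]
tool_rot: [-0.0, 0.67, 0.743, 0.0]
contact_force: [-0.4, 1.9, -0.5]
gripper_width: 0.005
```

```bash
python3 st.py
```

```text
t 40.45 local [0.0004 0.0871 0.2449] yaw 95.93 Fy_loc 1.97 Fx_loc -0.17 Fz -0.54 tq [ 0.41  0.05 -0.01] w 0.005357518290965539
```

Emit:
play_rows(
  commands=[
    [-0.0005,0,0,0],
    [-0.0005,0,0,0],
    [-0.0005,0,0,0],
    [-0.0004,0,0,0],
    [0,0,0,0],
  ],
)

```text
t: 40.95
eef_pos: [0.4719, 0.2064, 0.2452]
tool_rot: [-0.0, 0.67, 0.743, 0.001]
contact_force: [-2.5, 4.4, 0.3]
gripper_width: -0.005
```

```bash
python3 av.py
```

```text
t 41.1 F [ 4.89 -1.29  1.12] T [1.029 0.318 0.004] loc,tipy [0.00045 0.08549 0.24515 0.08567]
```

Emit:
play_rows(
  commands=[
    [-0.0005,0,0,0],
    [-0.0005,0,0,0],
    [-0.0005,0,0,0],
    [0,0,0,0],
  ],
)

```text
t: 41.5
eef_pos: [0.472, 0.2054, 0.2453]
tool_rot: [-0.001, 0.669, 0.743, 0.001]
contact_force: [-2.4, 6.1, 1.4]
gripper_width: -0.001
```

```bash
python3 av.py
```

```text
t 41.65 F [ 6.58 -1.65  1.81] T [ 1.327  0.442 -0.039] loc,tipy [0.00043 0.08453 0.24532 0.08487]
```

Emit:
play_rows(
  commands=[
    [-0.0005,0,0,0],
    [-0.0005,0,0,0],
    [-0.0005,0,0,0],
    [0,0,0,0],
  ],
)

```text
t: 42.05
eef_pos: [0.472, 0.2045, 0.2455]
tool_rot: [-0.001, 0.669, 0.743, 0.001]
contact_force: [-3.5, 7.8, 2.5]
gripper_width: -0.003
```

```bash
python3 av.py
```

```text
t 42.2 F [ 8.13 -1.7   2.13] T [ 1.624  0.545 -0.024] loc,tipy [0.00039 0.08361 0.24546 0.0841 ]
```

Emit:
play_rows(
  commands=[
    [-0.0005,0,0,0],
    [-0.0005,0,0,0],
    [-0.0005,0,0,0],
    [0,0,0,0],
    [0,0,0,0],
  ],
)

```text
t: 42.7
eef_pos: [0.4721, 0.2035, 0.2456]
tool_rot: [-0.001, 0.669, 0.743, 0.002]
contact_force: [-3.1, 9.4, 1.8]
gripper_width: -0.003
```

```bash
python3 av.py
```

```text
t 42.85 F [ 9.81 -2.    1.96] T [ 1.932  0.623 -0.02 ] loc,tipy [0.00036 0.08267 0.24558 0.08332]
```

Emit:
play_rows(
  commands=[
    [0.014,0,-0.003,0],
    [0,0,-0.04,0],
    [0,0,-0.045,0],
    [-0.045,0,-0.01,0],
    [-0.045,0,-0.01,0],
    [-0.045,0,-0.01,0],
    [-0.03,0,0,0],
    [0,0,0,0],
    [0,0,0,0],
  ],
)

```text
t: 43.75
eef_pos: [0.488, 0.0501, 0.3629]
tool_rot: [0.0, 0.671, 0.742, -0.001]
contact_force: [0.0, 1.1, -0.3]
gripper_width: 0.003
```

```bash
python3 st.py; python3 - <<'E'
from meas import *
o,c=cam('wrist'); cv2.imwrite('pics/w14.png',cv2.resize(c['frame'][0:250,200:390],None,fx=2.4,fy=2.4,interpolation=cv2.INTER_CUBIC)); meas(o,c)
E
```

```text
t 43.75 local [ 1.000e-04 -7.160e-02  3.629e-01] yaw 95.76 Fy_loc 1.05 Fx_loc 0.13 Fz -0.3 tq [-0.04 -0.04  0.05] w 0.0027756195761812256
bar n 2448 x -0.0 y [-0.0466  0.0445] z 0.1128 slope -0.007 xslope -0.0055
L 248 y max 0.0747 top z 0.0864 at y 0.067 theta~ 0.021
R 343 y max 0.0757 top z 0.0875 at y 0.0715 theta~ 0.112
```

View pics/w14.png

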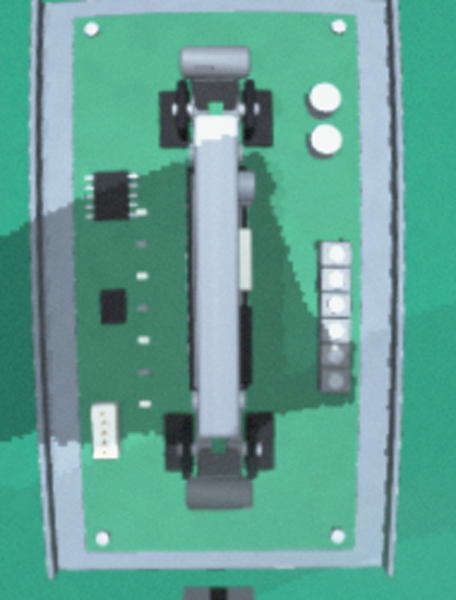

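```bash
python3 - <<'E'
from meas import *
o,c=cam('wrist'); P=wcloud(o,c); L=local(P); x,y,z=L[...,0],L[...,1],L[...,2]
hsv=cv2.cvtColor(c['frame'],cv2.COLOR_BGR2HSV); 
g=(hsv[...,0]>60)&(hsv[...,0]<90)&(hsv[...,1]>80)&(abs(z-.016)<.008)&(abs(y)<.09)&(abs(x)>.018)&(abs(x)<.045)
p=np.polyfit(y[g],z[g],1); print('pcb',g.sum(),p)
A_=np.c_[x[g],y[g],np.ones(g.sum())]; print(np.linalg.lstsq(A_,z[g],rcond=None)[0])
b=(abs(x)<.006)&(abs(y)<.044)&(z>.1)&(z<.125); A_=np.c_[x[b],y[b],np.ones(b.sum())]; print('bar',b.sum(),np.linalg.lstsq(A_,z[b],rcond=None)[0])
E
```

```text
pcb 8420 [-0.00070417  0.01567556]
[-0.00029726 -0.00071011  0.01567551]
bar 2300 [-0.02875446 -0.00026675  0.11276314]
```

Emit:
play_rows(
  commands=[
    [0,0,-0.03,0],
    [0,0,-0.02,0],
    [0,0,0,0],
    [0,0,0,0],
    [0,0,0,0],
  ],
)

```text
t: 44.35
eef_pos: [0.4876, 0.0516, 0.412]
tool_rot: [-0.001, 0.669, 0.743, -0.001]
contact_force: [0.1, 0.1, 0.2]
gripper_width: 0.003
```

```bash
python3 st.py; python3 - <<'E'
from meas import *
o,c=cam('wrist'); meas(o,c)
o,c=cam('top'); cv2.imwrite('pics/t15.png',c['frame'])
E
```

```text
t 44.35 local [-2.00e-04 -7.01e-02  4.12e-01] yaw 95.99 Fy_loc 0.14 Fx_loc 0.08 Fz 0.24 tq [-0.03 -0.01 -0.01] w 0.0033436652001296355
bar n 1666 x -0.0002 y [-0.0462  0.0467] z 0.1128 slope -0.0068 xslope -0.0047
L 172 y max 0.0746 top z 0.0861 at y 0.07 theta~ 0.084
R 190 y max 0.076 top z 0.0869 at y 0.0706 theta~ 0.094
```

View pics/t15.png

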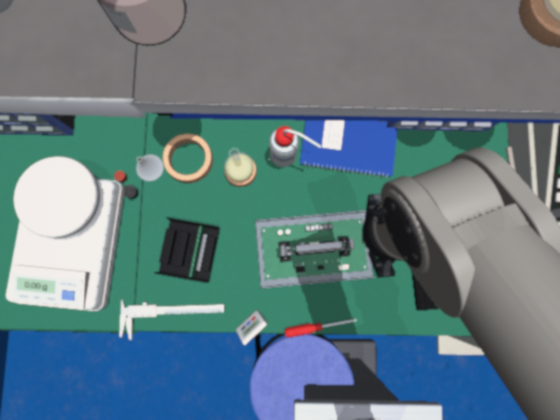

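```bash
python3 -c "
from station import bot
print(bot.hand_in())"
```

```text
the job is handed in; nothing more can be done
None
```

The board is home in the connector, drawn in by the levers alone, and I handed the job in at about 44 s of the 72 s limit. Handing in gives no verdict.

**What I did**
- I lifted the board out of the rack and set it in the connector, pushing until the contacts were just felt, at about 11 N. I let go with the tip about 10 mm above the connector's origin.
- I swung the levers in by turns, right then left, four times each, a part at a time. At the end each was pressed to about 10 N on the roll, where the force rose steadily against the stop.

**Last checks**
- **Height:** the plug tip is about 3 mm above the connector's origin, where it must be below 6.6 mm. It did not drop any further during the final firm presses.
- **Levers:** both read about 0.1 rad or less, where they must be below 0.40.
- **Rest of the scene:** the relay card and the bottle look unmoved in the last top view. The robot was clear and touching nothing.

**What disagreed or stayed unchecked**
- **End-to-end level:** a fit on the middle of the bar gave a tilt of about 0.0003 rad. A wider fit gave about 0.007 rad. Both are inside the 0.014 limit.
- **Sideways lean:** I did not measure it accurately. I judged it only from the bar being centred over the connector to within about 1 mm.
- **Force readings:** on the right lever the wrist torque suggested a little more force than the force reading, about 12 N against 10 N. That is still well below the 19 N limit.
- **Vials:** they were hidden by the arm in the last top view. The gripper kept well away from them throughout.

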